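# Load the jig, free its pawl with the rod and lower the head

### The job

Take the release rod from its cradle. First get the brass blank along the jig's channel until it drops flat into the pocket under the raised head, then flick the rod up under the tail of the yellow pawl to swing it well clear of the teeth (only the rod may touch the pawl, never the gripper), and then lower the head steadily, without slamming it, until its foot rests on the blank. Finish with the rod lying back in its cradle as it was, the pawl still clear, and the other things on the table left where they are.

Things in the scene. Friction and masses are not known exactly. Their poses are not given: they have to be found in the camera images.
- jig: Steel welding jig fixed to the table, base 185 x 140 mm, plate top 40 mm above the table. Origin at table height under the pocket's centre; +x runs along the feed channel towards the mast, +z up. Plate from x = -100 to +85 mm. The pawl is on the mast's -y side. Position and yaw vary.
- channel_mouth (a point): Middle of the channel floor at the plate's edge (jig x = -100 mm, 40 mm above the table), where the channel is open; axes as the jig's. The straight channel, 45.6 mm wide, lies between two yellow rails 8 mm wide and 10 mm high and ends at a yellow cross stop of that height 22.8 mm beyond the pocket's centre.
- mast_top (a point): Middle of the top of the jig's mast, 205 mm above the table; axes as the jig's. Two black columns, together 26 mm (along jig x) by 32 mm, centred at jig x = 65 mm, y = 0, with a cap 30 x 44 mm.
- pocket (a point): Centre of the mouth of the round shallow pocket in the channel floor, 48 mm diameter and 4 mm deep, 40 mm above the table; axes as the jig's.
- blank_mid (a point): Centre of the loose brass blank, a disc 44 mm in diameter and 10 mm thick, about 0.12 kg, lying flat in the channel between its mouth and the pocket (centre 45 mm above the table; 41 mm when it lies in the pocket, its top then 6 mm proud of the plate).
- rod_grip (a point): Centre of the release rod's orange square handle, 90 mm long (along its x) and 14 x 14 mm. From the handle's +x end a round steel shaft of 8 mm diameter, on the same axis, runs to a round tip 120 mm from this point. About 0.09 kg. It starts level in the cradle, 50 mm above the table.
- cradle_seat (a point): Where the handle's centre lies when the rod is in its cradle: 50 mm above the table; axes as the rod's there (x towards the tip). Fixed grey cradle, base 165 x 44 x 8 mm; two notched posts, 8 mm thick, 36 mm wide, at x = -37 mm (notch 20 mm wide, floor 43 mm above the table, under the handle) and +95 mm (14 mm wide, floor 46 mm, under the shaft), cheeks 7 mm high.
- head (a joint): Travel of the blue sliding head down the mast (m): 0 raised, 0.060 with its foot on a blank that lies in the pocket (0.056 if the blank is not sunk). It stays where it is left; pushing it down takes about 4 N, up 18 N. With the pawl engaged it stops near 0.012. Its foot, 28 mm in diameter, is over the pocket's centre, 106 mm above the table at 0.
- head_knob (a point): Centre of the flat top of the red round knob on the head, 32 mm in diameter and 24 mm high, straight above the pocket, 196 mm above the table when the joint is 0; pressed or held from above. Clear below the knob: a 12 mm post, 34 mm high.
- pawl (a joint): Angle of the yellow ratchet pawl (rad), pivoted along the jig's x axis at jig x = 38, y = -24 mm, 175 mm above the table: 0 engaged, its hook under a tooth of the head; grows to 0.9 as its tail is lifted. The hook clears the teeth from about 0.15; swing it to 0.4 or more. Stiff pivot: it stays where it is left; about 1.5 N at the tail lifts it.
- pawl_tail (a point): Point on the centre line of the pawl's tail, a bar 14 mm wide (along jig x) and 8 mm thick that at angle 0 sticks out level to jig -y; 46 mm from the pivot, 20 mm from the tail's free end, 175 mm above the table at 0. Nothing below it for 120 mm; a rod held along the jig's x axis passes under it from the -x side.
- wrench: Bystander: steel wrench, 160 mm, lying on the table, nearest the robot.
- vblock: Bystander: steel V-block 60 x 45 x 42 mm, origin under its centre.
- tube: Bystander: upright steel tube, 48 mm diameter, 55 mm high, origin under its centre.
- can: Bystander: black can, 54 mm diameter, 100 mm high, origin under its centre.
- hammer: Bystander: hammer lying on the table.
- bin: Bystander: empty yellow bin 110 x 160 x 60 mm, origin under its centre.
- offcut: Bystander: steel flat bar offcut 100 x 30 x 12 mm, origin under its centre.
Things that resemble listed ones, but are neither listed nor needed, are in the scene too. Leave any pink look-alike of the jig alone. Of the things shaped like the part that bears blank_mid, the brass one is meant.

How it is judged:
On the way, in this order (a step that is already met when the one before it is completed fails the run):
1. the blank lies flat in the pocket (horizontal distance between blank_mid and pocket below 0.003 m and z of blank_mid in the frame of pocket below 0.0025 m), for 0.2 s.
2. the pawl is swung clear of the teeth, the head still up (value of joint pawl above 0.35 rad and value of joint head below 0.02 m), for 0.1 s.
3. the head is down on the blank (value of joint head above 0.058 m), for 0.2 s.
At the end, for the whole second after the job is handed in: The blank lies flat in the pocket (centre within 3 mm, sunk to within 1.5 mm), the head's foot rests on it (joint 0.058 to 0.0625), the pawl stays clear (above 0.3 rad), and the rod lies at rest in its cradle (handle centre within 15 mm of the seat, axis within 0.1 rad) (all of step 1 and value of joint head between 0.058 and 0.0625 m and value of joint pawl above 0.3 rad and distance between rod_grip and cradle_seat below 0.015 m and angle between the x axis of rod_grip and the x axis of cradle_seat, either way round below 0.1 rad and linear speed of rod below 0.02 m/s); the robot touches nothing.
It fails at once if the gripper or arm touches the pawl (contact force between any of the fingers, the arm and pawl above 0.5 N).
It fails at once if the head is slammed down (faster than 0.35 m/s) (velocity of joint head above 0.35 m/s).
It fails at once if a bystander is moved by more than 30 mm (distance of any of wrench, vblock, tube, can, hammer, bin, offcut from where it was at the start of the episode above 0.03 m).
It also fails if it takes over 67 s, if anything falls off the work surface, if the arm or the gripper's body presses on something with over 40 N, if the wrist force passes 120 N, or if a joint passes its speed limit or range.

### The arm

A 7-joint arm with a two-finger parallel gripper is mounted at the origin on the work surface. World frame = base frame: x ahead of the robot, y to its left, z up, the work surface at z = 0. Lengths are in m, angles in rad, forces in N, time in s.
With the tool pointing down it reaches from about 0.4 to 0.85 m from the base axis. Payload 4.5 kg.
Tool frame: the origin (TCP) lies midway between the tips of the shut fingers; the grasp point (between the pads) lies 19 mm behind it; z points along the fingers, y is the direction in which the jaws open and shut (so a half turn about z gives the same grasp; the last joint's range is limited). The gripper opens to 88 mm and grips with 3 to 60 N. Pads are 18 mm wide; open, the fingers measure 123 mm over their backs; the gripper's body (75 mm by 187 mm) begins 45 mm behind the grasp point.
Start: joints at [-1.085, 0.689, -0.195, 1.565, 0.157, 0.902, -0.215], TCP at [0.273, 0.562, 0.199] pointing down, gripper open.
Joint ranges: [-3.01, 3.01], [-0.46, 2.08], [-1.47, 1.51], [0.13, 2.56], [-1, 4.14], [0.04, 2.09], [-2.66, 2.66]. Speed limits (rad/s): [2.57, 2.57, 3.14, 3.14, 3.14, 3.14, 3.14].

### API

Orientations are given as a unit quaternion [x, y, z, w].
In Python, from plant import r gives the robot as it stands. The module is installed in compiled form; this text tells all that it offers.
- The arm moves only by the tool carry_out, never from a script. Its argument "commands" is a list of rows, each a list of 6 numbers: the shift along the tool's x, y, z in m, then the turn, a rotation vector about the tool's x, y, z in degrees. In form: [[dx, dy, dz, wx, wy, wz], ...]. A call has 1 to 12 rows; each row is the pose to reach, as a shift and turn from the pose commanded when the call began, along the tool's axes at that moment; what a row does not reach only later rows make up. A row lasts 1/10 s, in which the tool goes at most 50 mm and 8.59 degrees, less where a joint would pass 70% of its speed; a pose out of reach is approached as far as the arm can. A call with a gripper value outside its range is refused whole. "fingers" is the closure in counts, from 0 (fully open) to 255 (shut), set as the call begins (left out, the last holds). The fingers move at their own pace and stop on an object; "grip_force" is the grip in N (left out, the last holds). Time passes only in rows, so rows that repeat a pose let the fingers close. It gives the time, the measured TCP pose, the force and the opening at its end, in the units of the state.
- r.get_state(): the state, without advancing time (a new reading comes with each control period).
- r.snapshot(name): name is "side" or "top"; returns a dict with "img" (420x560x3 uint8, blue, green, red), "intrinsics" (3x3 intrinsics, pixels), "k1" (the pictures are not rectified: a ray, as slopes to the right and down, at radius r is drawn at 1 + k1 r^2 times it, then the intrinsics apply), "extrinsics" (4x4, takes a point from camera to world coordinates). Camera axes: x right, y down, z forward; pixel columns grow to the right and rows downward; lengths in m; the calibration is good to about 2 mm. A picture is of the moment at which its call begins. There is no depth.
- r.finish_job(): hands the job in, once; it reports no verdict.
Trained networks look in a picture, given as the dict that the camera call returned (one of the last four; its "shot" number tells which), for a name from the list of things; names that differ only in an ending like _2 or _b are one class to them, and where a whole thing is asked for, a point or a joint stands for the part that bears it (a point fixed in the world has none). Each returns a list of dicts, best first, with "p" (0 to 1); they miss things now and then, are a little off and sometimes report something else, mostly with a low value. They report only what shows in the picture. A call takes as long as a camera call. They do not tell look-alikes from the thing itself.
- r.spot_in(picture, label): "xyz" ([x, y, z] in m, in world coordinates, good to about 4 mm: the middle of the surface that is visible of it).
- r.spot_point(picture, label): "xyz" ([x, y, z] in m, in world coordinates, good to about 4 mm: a listed point, or the origin of a listed thing).
The state is a dict: "clock": time; "q": joint angles; "qd": joint speeds; "joint_torque": joint torques, N m; "tool_pos": TCP position; "eef_rot": TCP orientation; "contact_force": force on the tool from outside, world axes, zero at the start; "moment": the same for the moment, N m; "opening": opening from 0.0 (shut) to 1.0 (fully open).
Only numpy, scipy, OpenCV 4.12 (cv2) and the standard library are available. Lean on these libraries where they do the work, as an engineer would, in place of code of your own. Each camera call takes 0.05 s, during which the arm holds its last target.

## Working session

There is one attempt and no reset: what is moved stays moved. The work goes in short steps, Python scripts to look and compute and a tool call to move; the robot and the scene stay as the last step left them, time stands still between calls to the robot, and variables do not carry over. Pictures are saved under pics/ and viewed, and the job is handed in when it is done.

Besides the shell and the picture viewer there is one more tool, called after "Emit:" in YAML: its name, and indented under it one key for each argument. carry_out: Moves the arm, as the interface text tells. Its arguments: {"type":"object","properties":{"commands":{"type":"array","items":{"type":"array","items":{"type":"number"}}},"fingers":{"type":"number"},"grip_force":{"type":"number"}},"required":["commands"]}

```bash
mkdir -p pics; cat > h.py <<'E'
import numpy as np, cv2, json
from plant import r
from scipy.spatial.transform import Rotation as R
def proj(pic,P):
    E=np.array(pic['extrinsics']);K=np.array(pic['intrinsics']);k=pic['k1']
    P=np.atleast_2d(P); c=(P-E[:3,3])@E[:3,:3]
    s=c[:,:2]/c[:,2:]; s=s*(1+k*(s**2).sum(1,keepdims=True))
    return s@K[:2,:2].T+K[:2,2]
def ray(pic,uv):
    E=np.array(pic['extrinsics']);K=np.array(pic['intrinsics']);k=pic['k1']
    d=np.linalg.solve(K[:2,:2],np.array(uv,float)-K[:2,2]); s=d.copy()
    for _ in range(30): s=d/(1+k*(s@s))
    v=E[:3,:3]@np.array([s[0],s[1],1]); return E[:3,3],v
def atz(pic,uv,z):
    o,v=ray(pic,uv); return o+v*(z-o[2])/v[2]
def save(pic,n,crop=None,sc=1):
    im=np.array(pic['img'])
    if crop: x0,y0,x1,y1=crop; im=im[y0:y1,x0:x1]
    if sc!=1: im=cv2.resize(im,None,fx=sc,fy=sc,interpolation=cv2.INTER_CUBIC)
    cv2.imwrite('pics/'+n+'.png',im)
E
python3 - <<'E'
from h import *
import pickle
np.set_printoptions(precision=4,suppress=True)
s=r.get_state();print({k:np.round(v,4) for k,v in s.items()})
ps={}
for n in ['top','side']:
    p=r.snapshot(n);save(p,n+'0');ps[n]=p
    print(n,p['k1'],np.array(p['extrinsics']).round(3).tolist(),np.array(p['intrinsics']).round(1).tolist())
    for l in ['jig','channel_mouth','mast_top','pocket','blank_mid','rod_grip','cradle_seat','head_knob','pawl_tail']:
        for d in r.spot_point(p,l)[:3]: print(l,np.round(d['xyz'],4),round(d['p'],2),proj(p,d['xyz'])[0].round(0))
pickle.dump(ps,open('p0.pkl','wb'))
E
```

```text
{'clock': np.float64(0.0), 'q': array([-1.0852,  0.69  , -0.1945,  1.5664,  0.1573,  0.9025, -0.2151]), 'qd': array([ 0.0002, -0.0005,  0.0003,  0.0008, -0.001 ,  0.0012, -0.0009]), 'joint_torque': array([  0.0001, -52.7549,  -1.267 , -15.3422,  -0.0526,   0.0064,
         0.0002]), 'tool_pos': array([0.2726, 0.5616, 0.1979]), 'eef_rot': array([ 0.224 ,  0.9746, -0.0009, -0.0001]), 'contact_force': array([-0.3362, -0.9038,  0.5067]), 'moment': array([ 0.0266, -0.0221, -0.0055]), 'opening': np.float64(0.998)}
top -0.13511603698567937 [[-0.002, -0.988, 0.154, 0.241], [-1.0, 0.002, -0.002, 0.04], [0.001, -0.154, -0.988, 1.6], [0.0, 0.0, 0.0, 1.0]] [[500.9, 0.0, 276.3], [0.0, 500.9, 204.4], [0.0, 0.0, 1.0]]
jig [ 0.2257 -0.3131 -0.0006] 0.8 [387. 286.]
jig [0.5352 0.0722 0.0044] 0.72 [266. 190.]
jig [ 0.2419  0.4367 -0.0006] 0.67 [152. 281.]
channel_mouth [0.2848 0.352  0.0383] 0.84 [176. 268.]
channel_mouth [ 0.2176 -0.4172  0.0473] 0.57 [423. 288.]
channel_mouth [ 0.5595 -0.0208  0.0403] 0.56 [295. 181.]
mast_top [ 0.224  -0.2488  0.2055] 0.82 [380. 287.]
mast_top [0.2121 0.4948 0.2062
[... 1589 characters left out ...]
[0.2407 0.4407 0.0422] 0.78 [130. 199.]
pocket [0.5347 0.0764 0.0369] 0.63 [295. 224.]
blank_mid [0.5488 0.026  0.0435] 0.6 [312. 230.]
blank_mid [ 0.5652 -0.1303  0.0077] 0.5 [358. 271.]
rod_grip [ 0.4837 -0.2967  0.051 ] 0.66 [389. 320.]
rod_grip [0.5371 0.0705 0.1922] 0.64 [299. 179.]
rod_grip [ 0.3816 -0.1267  0.0046] 0.43 [302. 308.]
cradle_seat [ 0.4868 -0.2991  0.0507] 0.59 [391. 320.]
head_knob [0.2448 0.4374 0.195 ] 0.96 [120. 154.]
head_knob [0.5367 0.072  0.1922] 0.82 [298. 179.]
head_knob [ 0.2205 -0.314   0.1946] 0.62 [306. 355.]
pawl_tail [ 0.2922 -0.2782  0.1744] 0.61 [322. 327.]
pawl_tail [0.5974 0.1265 0.1752] 0.6 [302. 165.]
pawl_tail [0.2871 0.4995 0.1719] 0.56 [126. 145.]
```

View pics/top0.png

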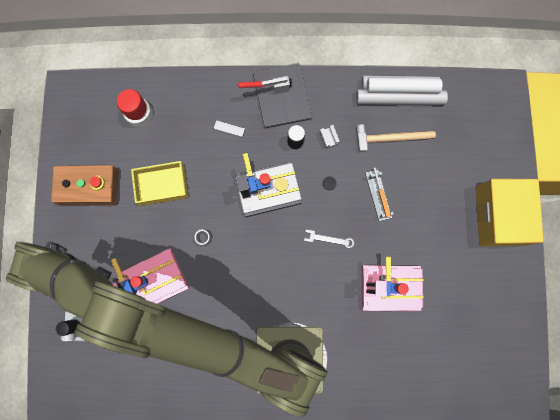

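View pics/side0.png

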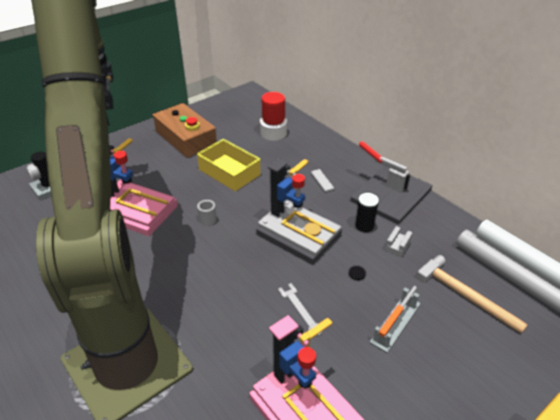

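```bash
python3 - <<'E'
from h import *
import pickle
ps=pickle.load(open('p0.pkl','rb'))
save(ps['top'],'topc',(220,120,420,270),4)
save(ps['side'],'sidec',(240,130,440,280),4)
E
```

```text
(no output)
```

View pics/topc.png

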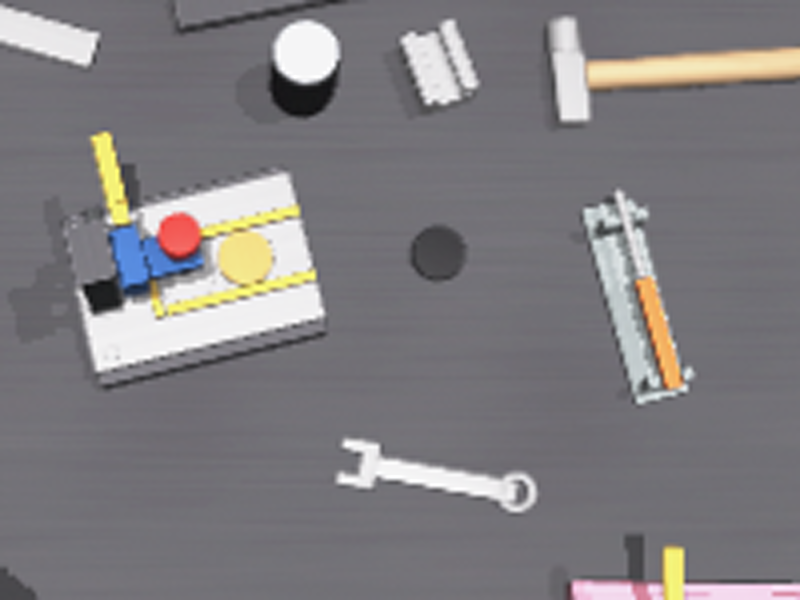

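View pics/sidec.png

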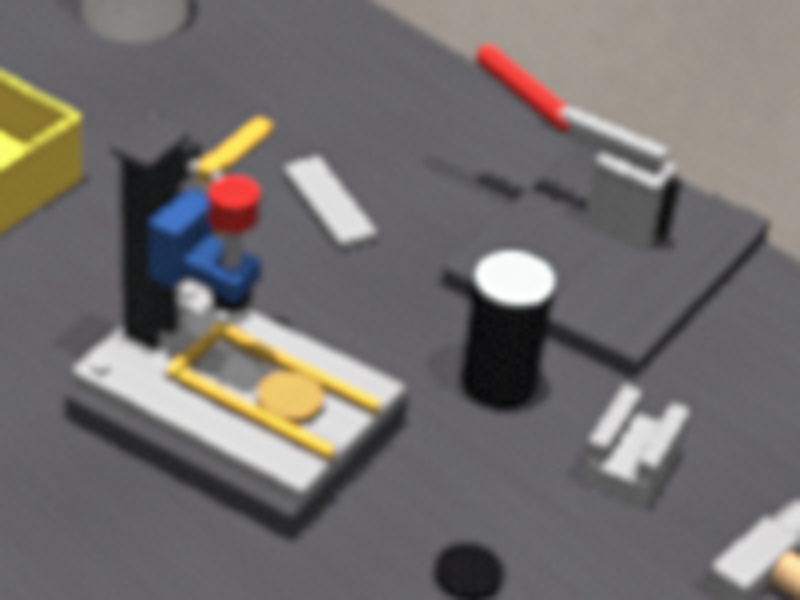

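Candidates:
- **Jig:** grey at top-view px (266,188). Pink look-alikes are at (152,281) and (390,288), and I reject both.
- **Blank:** brass disc in the channel at (280,185). The dark disc at (328,182) is a look-alike.
- **Rod:** orange handle in the grey cradle at (384,201). The red-handled lever at (265,84) is a look-alike.

Next I fit the poses and overlay them on the pictures.

```bash
cat > fit.py <<'E'
from h import *
import pickle
from scipy.optimize import least_squares
np.set_printoptions(precision=4,suppress=True)
ps={n:r.snapshot(n) for n in ['top','side']}
loc={'jig':(0,0,0),'channel_mouth':(-.1,0,.04),'mast_top':(.065,0,.205),'pocket':(0,0,.04),'head_knob':(0,0,.196),'pawl_tail':(.038,-.070,.175)}
obs=[];bl=[];rg=[];cs=[]
for n,p in ps.items():
    for l in loc:
        for d in r.spot_point(p,l):
            x=np.array(d['xyz'])
            q=np.array([.5365,.074,0])+R.from_euler('z',103.4,degrees=True).apply(loc[l])
            if np.linalg.norm(x-q)<.02: obs.append((loc[l],x,l,n))
    for l,c,lst in [('blank_mid',(.547,.026,.045),bl),('rod_grip',(.489,-.3,.05),rg),('cradle_seat',(.489,-.3,.05),cs)]:
        for d in r.spot_point(p,l):
            if np.linalg.norm(np.array(d['xyz'])-c)<.02: lst.append(d['xyz'])
f=lambda v: np.concatenate([(np.array([v[0],v[1],0])+R.from_euler('z',v[2]).apply(a)-b) for a,b,_,_ in obs])
s=least_squares(f,[.5365,.074,1.8],loss='soft_l1',f_scale=.004)
print('jig',s.x,np.degrees(s.x[2]));
for (a,b,l,n),e in zip(obs,f(s.x).reshape(-1,3)): print(l,n,(e*1000).round(1))
print(np.array(bl),np.array(rg),np.array(cs))
pickle.dump((ps,s.x),open('fit.pkl','wb'))
E
python3 fit.py
cat > ov.py <<'E'
from h import *
import pickle,sys
def line(im,pic,pts,c,crop,sc,closed=True):
    uv=((proj(pic,np.array(pts))-np.array(crop[:2])+.5)*sc-.5)
    cv2.polylines(im,[np.round(uv*8).astype(int)],closed,c,1,cv2.LINE_AA,3)
def jl(v,pts): return np.array([v[0],v[1],0])+R.from_euler('z',v[2]).apply(pts)
def ov(pic,v,rod,crop,sc,name):
    x0,y0,x1,y1=crop
    im=cv2.resize(np.array(pic['img'])[y0:y1,x0:x1],None,fx=sc,fy=sc,interpolation=cv2.INTER_CUBIC)
    a=np.linspace(0,2*np.pi,40)
    circ=lambda x,y,z,rr: np.c_[x+rr*np.cos(a),y+rr*np.sin(a),0*a+z]
    if v is not None:
      for pts in [[(-.1,-.07,.04),(.085,-.07,.04),(.085,.07,.04),(-.1,.07,.04)],circ(0,0,.04,.024),circ(0,0,.196,.016),
        [(.05,-.022,.205),(.08,-.022,.205),(.08,.022,.205),(.05,.022,.205)],
        [(.031,-.024,.179),(.045,-.024,.179),(.045,-.09,.179),(.031,-.09,.179)],
        [(-.1,-.0228,.05),(.0228,-.0228,.05),(.0228,.0228,.05),(-.1,.0228,.05)]]:
        line(im,pic,jl(v,pts),(0,255,0),crop,sc)
      if len(v)>3: line(im,pic,jl(v,circ(v[3],0,.05,.022)),(255,0,255),crop,sc)
    if rod is not None:
      z=rod[3] if len(rod)>3 else .05
      T=lambda p: np.array([rod[0],rod[1],0])+R.from_euler('z',rod[2]).apply(p)
      for pts in [[(-.045,-.007,.057),(.045,-.007,.057),(.045,.007,.057),(-.045,.007,.057)],[(.045,-.004,.05),(.12,-.004,.05),(.12,.004,.05),(.045,.004,.05)]]:
        line(im,pic,T(pts),(0,255,0),crop,sc)
      line(im,pic,T([(-.0825+.03,-.022,.008),(.1125,-.022,.008),(.1125,.022,.008),(-.0525,.022,.008)]),(255,0,0),crop,sc)
    cv2.imwrite('pics/'+name+'.png',im)
E
```

```text
jig [0.538  0.0729 1.8121] 103.82727355245096
jig top [ 2.6 -0.4 -1.6]
channel_mouth top [-0.3 -2.4 -3.6]
mast_top top [0.2 2.5 2. ]
pocket top [ 2.6  2.6 -0.6]
head_knob top [-0.4 -2.   5.4]
pawl_tail top [-1.6  0.8  3.4]
jig side [ 1.9 -4.3 -1.6]
channel_mouth side [-2.4 -1.2 -1.7]
mast_top side [-3.3  1.5  7.6]
pocket side [ 3.6 -1.8  4.3]
head_knob side [-2.6  2.3  6.2]
pawl_tail side [ 0.2  1.7 -0.8]
[[0.5487 0.0241 0.0453]
 [0.5469 0.0241 0.0454]] [[ 0.4894 -0.3018  0.0467]
 [ 0.4841 -0.3002  0.05  ]] [[ 0.491  -0.3005  0.0483]
 [ 0.4879 -0.3018  0.0527]]
```

```bash
python3 - <<'E'
from ov import *
np.set_printoptions(precision=4,suppress=True)
ps,v=pickle.load(open('fit.pkl','rb'))
for n in ps:
    p=ps[n]; hsv=cv2.cvtColor(np.array(p['img']),cv2.COLOR_BGR2HSV)
    c=proj(p,[.489,-.3,.05])[0]
    m=cv2.inRange(hsv,(5,130,120),(18,255,255)); ys,xs=np.nonzero(m)
    k=np.hypot(xs-c[0],ys-c[1])<45; xs,ys=xs[k],ys[k]
    P=np.array([atz(p,(x,y),.057 if n=='top' else .055) for x,y in zip(xs,ys)])[:,:2]
    mu=P.mean(0); u=np.linalg.svd(P-mu)[2][0]; u*=np.sign(u[0]); t=(P-mu)@u
    print(n,len(xs),mu,'mid',mu+u*(t.max()+t.min())/2,t.max()-t.min(),np.degrees(np.arctan2(u[1],u[0])))
    if n=='top': rod=[*(mu+u*(t.max()+t.min())/2),np.arctan2(u[1],u[0])]
    # brass
    c=proj(p,[.5478,.024,.05])[0]
    m=cv2.inRange(hsv,(12,60,120),(28,200,255)); 
    nn,lab,st,ce=cv2.connectedComponentsWithStats(m)
    for i in range(1,nn):
        if np.hypot(*(ce[i]-c))<15 and st[i,4]>20: print('brass',st[i],atz(p,ce[i],.05))
v=[*v,-.047]
ov(ps['top'],v,rod,(225,140,415,235),4,'ovt')
ov(ps['side'],v,rod,(240,140,440,290),4,'ovs')
E
```

```text
top 113 [ 0.4846 -0.3008] mid [ 0.485  -0.3007] 0.08649373057743534 14.57176659139232
brass [275 176  13  16 155] [0.5471 0.023  0.05  ]
side 233 [ 0.4836 -0.3018] mid [ 0.4854 -0.3013] 0.09242861611603115 13.87621308210093
brass [282 210  53  35 581] [0.5435 0.0364 0.05  ]
```

View pics/ovt.png

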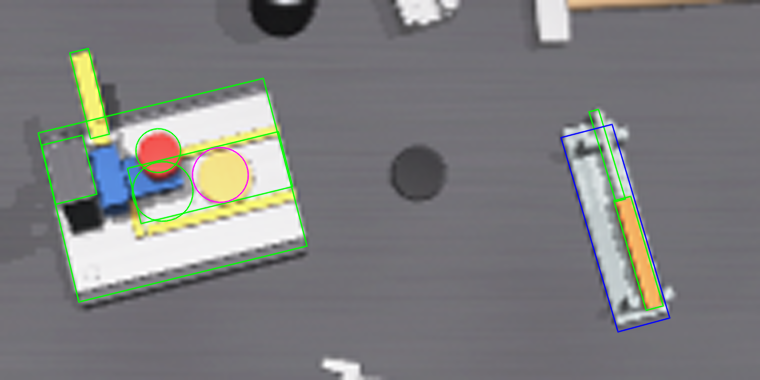

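View pics/ovs.png

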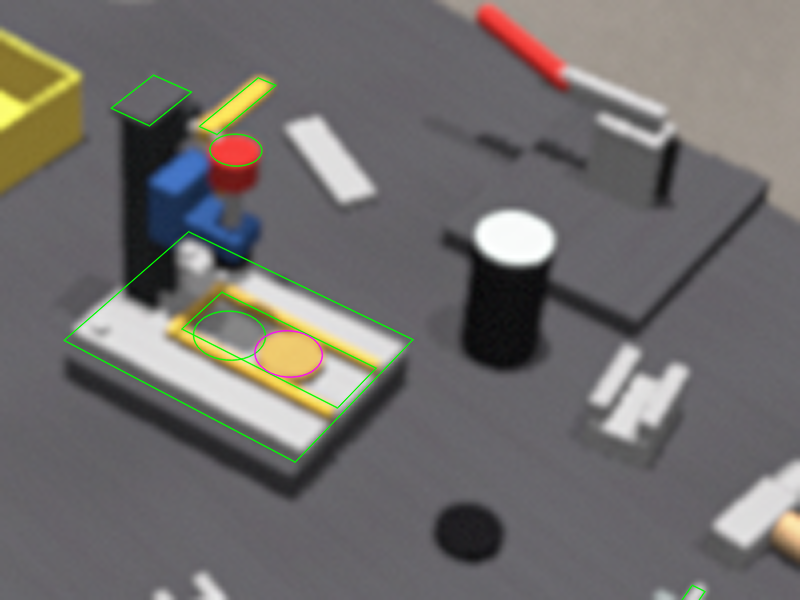

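```bash
python3 - <<'E'
from ov import *
ps,v=pickle.load(open('fit.pkl','rb'))
for n,c in [('top',(230,145,310,220)),('side',(250,160,350,260))]:
    save(ps[n],'z'+n,c,8 if n=='top' else 6)
E
```

```text
(no output)
```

View pics/ztop.png

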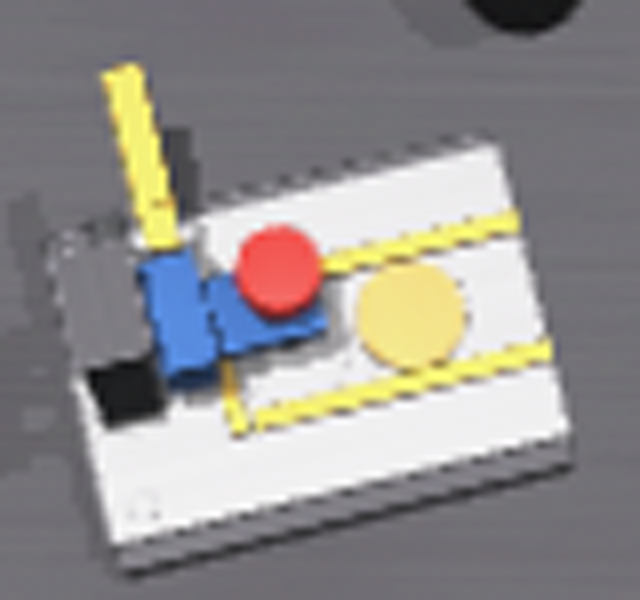

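View pics/zside.png

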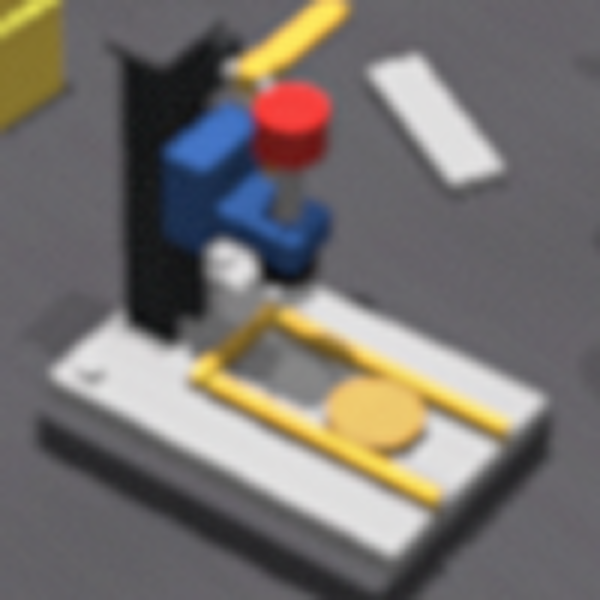

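```bash
cat > fit2.py <<'E'
from ov import *
from scipy.optimize import least_squares
np.set_printoptions(precision=4,suppress=True)
ps,v=pickle.load(open('fit.pkl','rb'))
T=[((-.1,-.0308,.05),(515,212)),((-.1,-.0228,.05),(520,233)),((-.1,.0228,.05),(550,342)),((-.1,.0308,.05),(553,360)),
((0.0308,.0308,.05),(238,435)),((0,0,.196),(278,270)),((.045,-.09,.179),(102,73)),((.031,-.09,.179),(142,65)),((-.1,'m',.04),(495,145)),((-.1,'p',.04),(570,437)),((.085,'p',.04),(115,545))]
S=[((-.1,-.0308,.05),(510,428)),((-.1,.0308,.05),(436,506)),((.0308,.0308,.05),(196,372)),((0,0,.196),(293,105)),((-.1,'m',.04),(550,405)),((-.1,'p',.04),(393,560)),((.085,'p',.04),(50,375))]
def res(w,which):
    out=[]
    for L,p,o,sc,n in [(T,ps['top'],(230,145),8,'top'),(S,ps['side'],(250,160),6,'side')]:
        if n not in which: continue
        pts=[(a[0],{'m':-w[3],'p':w[3]}.get(a[1],a[1]),a[2]) for a,_ in L]
        uv=np.array([b for _,b in L]); uv=(uv+.5)/sc-.5+o
        out.append((proj(p,jl(w,pts))-uv))
    return np.concatenate(out)
for wh in [['top'],['side'],['top','side']]:
    s=least_squares(lambda w:res(w,wh).ravel(),[*v,.065],loss='soft_l1')
    print(wh,s.x,np.degrees(s.x[2])); print(res(s.x,wh).round(1).tolist())
p=ps['top'];b=atz(p,(np.array([411,314])+.5)/8-.5+(230,145),.05)
q=ps['side'];b2=atz(q,(np.array([375,413])+.5)/6-.5+(250,160),.05)
for x in (b,b2): print('blank',x,R.from_euler('z',-s.x[2]).apply(x-[s.x[0],s.x[1],0]))
np.save('jig.npy',s.x)
E
python3 fit2.py
```

```text
['top'] [0.535  0.0714 1.809  0.0605] 103.65046360818852
[[0.1, -0.1], [0.1, -0.3], [-0.2, -0.2], [0.1, 0.0], [-1.0, 0.4], [0.3, -0.2], [0.2, -0.0], [-0.1, -0.1], [0.2, 0.2], [0.1, -0.1], [-0.0, 0.3]]
['side'] [0.5386 0.0721 1.7901 0.0604] 102.56748003875497
[[0.7, -0.4], [-0.4, -0.2], [-1.2, 0.4], [0.5, -0.0], [-0.0, 0.0], [-0.1, 0.2], [0.3, -0.0]]
['top', 'side'] [0.5361 0.0715 1.805  0.0602] 103.41799250708937
[[0.1, -0.3], [0.1, -0.5], [-0.2, -0.4], [0.1, -0.2], [-1.0, 0.0], [0.2, -0.5], [0.3, -0.5], [-0.0, -0.6], [0.3, 0.1], [0.0, -0.3], [-0.2, -0.2], [0.4, -0.3], [-0.5, 0.1], [-1.8, 1.1], [-0.1, 0.5], [-0.6, 0.2], [-0.1, 0.6], [-0.3, 0.9]]
blank [0.5473 0.023  0.05  ] [-0.0497  0.0003  0.05  ]
blank [0.5488 0.0251 0.05  ] [-0.048  -0.0016  0.05  ]
```

```bash
cat > d.py <<'E'
from h import *
import sys
np.set_printoptions(precision=4,suppress=True)
J=[.5355,.0715,np.radians(103.5)]
def jw(p): return np.array([J[0],J[1],0])+R.from_euler('z',J[2]).apply(p)
def tool(yaw,tilt=0): return R.from_euler('z',yaw,degrees=True)*R.from_euler('x',180,degrees=True)*R.from_euler('y',tilt,degrees=True)
def d(pos,yaw,tilt=0,base=None):
    s=r.get_state()
    p0,R0=(np.array(s['tool_pos']),R.from_quat(s['eef_rot'])) if base is None else base
    dp=R0.inv().apply(np.array(pos)-p0); w=(R0.inv()*tool(yaw,tilt)).as_rotvec(degrees=True)
    return np.r_[dp.round(4),w.round(2)]
def st():
    s=r.get_state(); Rt=R.from_quat(s['eef_rot']); x=Rt.apply([1,0,0]);z=Rt.apply([0,0,1])
    p=np.array(s['tool_pos'])
    print('t %.2f'%s['clock'],'pos',p,'yaw %.2f'%np.degrees(np.arctan2(x[1],x[0])),'z',z,'F',np.array(s['contact_force']).round(1),'M',np.array(s['moment']).round(2),'open %.3f'%s['opening'],'q',np.array(s['q']).round(2))
    print('jig',R.from_euler('z',-J[2]).apply(p-[J[0],J[1],0]))
E
python3 -c "
from d import *
st();print(d([.46,.15,.36],85));print(d([.4855,-.301,.20],14.5))"
```

```text
t 2.00 pos [0.2728 0.5623 0.1987] yaw 154.11 z [-0.  0. -1.] F [ 0.   1.1 -0.3] M [ 0.04 -0.04 -0.02] open 1.002 q [-1.09  0.69 -0.19  1.57  0.16  0.9  -0.22]
jig [0.5386 0.1408 0.1987]
[-0.3484 -0.2892 -0.1613 -0.     -0.     69.11  ]
[ -0.5682  -0.6838  -0.0013  -0.      -0.     139.61  ]
```

Emit:
carry_out:
  commands:
    - [0, 0, -0.05, 0, 0, 0]
    - [-0.02, -0.02, -0.1, 0, 0, 8]
    - [-0.05, -0.04, -0.14, 0, 0, 16]
    - [-0.348, -0.289, -0.161, 0, 0, 69.1]
    - [-0.348, -0.289, -0.161, 0, 0, 69.1]
    - [-0.348, -0.289, -0.161, 0, 0, 69.1]
    - [-0.348, -0.289, -0.161, 0, 0, 69.1]
    - [-0.348, -0.289, -0.161, 0, 0, 69.1]
    - [-0.348, -0.289, -0.161, 0, 0, 69.1]
    - [-0.348, -0.289, -0.161, 0, 0, 69.1]
    - [-0.348, -0.289, -0.161, 0, 0, 69.1]
    - [-0.348, -0.289, -0.161, 0, 0, 69.1]
  fingers: 120
  grip_force: 60

```text
clock: 3.2
tool_pos: [0.4626, 0.1428, 0.3607]
eef_rot: [0.741, 0.671, 0.0, 0.002]
contact_force: [-0.2, -0.2, -0.9]
opening: 0.533
```

```bash
python3 -c "
from d import *
st();print(d([.4855,-.301,.20],14.5));print(d([.4855,-.301,.10],14.5))"
```

```text
t 3.20 pos [0.4626 0.1428 0.3607] yaw 84.28 z [ 0.0033 -0.0032 -1.    ] F [-0.2 -0.2 -0.9] M [-0.06  0.05 -0.  ] open 0.533 q [-0.53  0.32  0.19  1.73 -0.06  1.1  -0.42]
jig [0.0863 0.0543 0.3607]
[-0.4388  0.0665  0.1622  0.28    0.02   69.78  ]
[-0.4385  0.0661  0.2622  0.28    0.02   69.78  ]
```

Emit:
carry_out:
  commands:
    - [-0.438, 0.066, 0.12, 0, 0, 69.8]
    - [-0.438, 0.066, 0.12, 0, 0, 69.8]
    - [-0.438, 0.066, 0.12, 0, 0, 69.8]
    - [-0.438, 0.066, 0.12, 0, 0, 69.8]
    - [-0.438, 0.066, 0.12, 0, 0, 69.8]
    - [-0.438, 0.066, 0.12, 0, 0, 69.8]
    - [-0.438, 0.066, 0.14, 0, 0, 69.8]
    - [-0.438, 0.066, 0.17, 0, 0, 69.8]
    - [-0.438, 0.066, 0.2, 0, 0, 69.8]
    - [-0.438, 0.066, 0.22, 0, 0, 69.8]
    - [-0.438, 0.066, 0.24, 0, 0, 69.8]
    - [-0.438, 0.066, 0.24, 0, 0, 69.8]

```text
clock: 4.4
tool_pos: [0.4848, -0.2905, 0.1156]
eef_rot: [0.991, 0.132, -0.003, -0.003]
contact_force: [-0.1, 1.1, 0.7]
opening: 0.525
```

```bash
python3 -c "
from d import *
import ov
p=r.snapshot('top');q=r.snapshot('side')
st();print(d([.4855,-.301,.031],14.5))
save(p,'g1t',(330,150,430,250),6)
save(q,'g1s',(320,220,460,360),4)
"
```

```text
t 4.50 pos [ 0.4878 -0.2907  0.1199] yaw 15.26 z [-0.0003  0.0013 -1.    ] F [1.1 0.9 1.4] M [ 0.05  0.09 -0.04] open 0.529 q [ 0.24  0.76  0.38  1.83 -0.44  0.64 -0.42]
jig [-0.341   0.1309  0.1199]
[-0.005   0.0095  0.0889 -0.07   -0.      0.76  ]
```

View pics/g1s.png

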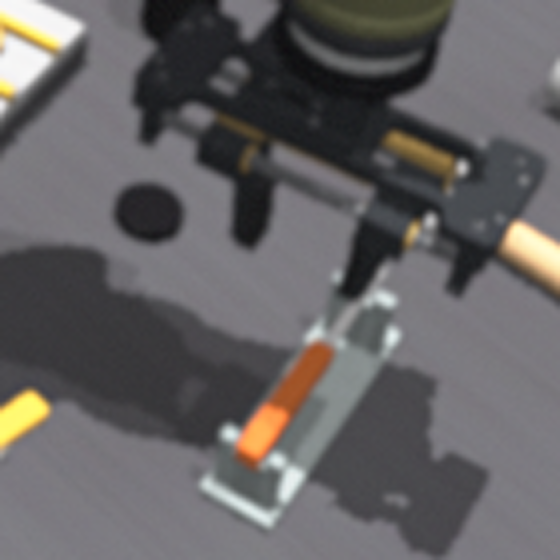

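Emit:
carry_out:
  commands:
    - [-0.005, 0.0095, 0.02, 0, 0, 0.8]
    - [-0.005, 0.0095, 0.045, 0, 0, 0.8]
    - [-0.005, 0.0095, 0.065, 0, 0, 0.8]
    - [-0.005, 0.0095, 0.08, 0, 0, 0.8]
    - [-0.005, 0.0095, 0.089, 0, 0, 0.8]
    - [-0.005, 0.0095, 0.089, 0, 0, 0.8]
    - [-0.005, 0.0095, 0.089, 0, 0, 0.8]

```text
clock: 5.2
tool_pos: [0.4863, -0.3022, 0.0321]
eef_rot: [0.992, 0.126, 0.001, 0.001]
contact_force: [-0.5, -0.1, 0.0]
opening: 0.529
```

```bash
python3 -c "
from d import *
q=r.snapshot('side')
st();print(d([.4855,-.301,.031],14.5))
save(q,'g2s',(320,220,460,360),4)
"
```

```text
t 5.25 pos [ 0.4862 -0.3024  0.0321] yaw 14.45 z [ 0.0021 -0.0011 -1.    ] F [-0.6  0.8  0.8] M [-0.07  0.1  -0.02] open 0.531 q [ 0.32  0.89  0.28  1.86 -0.51  0.46 -0.36]
jig [-0.352   0.1352  0.0321]
[-0.0004 -0.0015  0.0011  0.09   -0.1    -0.05  ]
```

View pics/g2s.png

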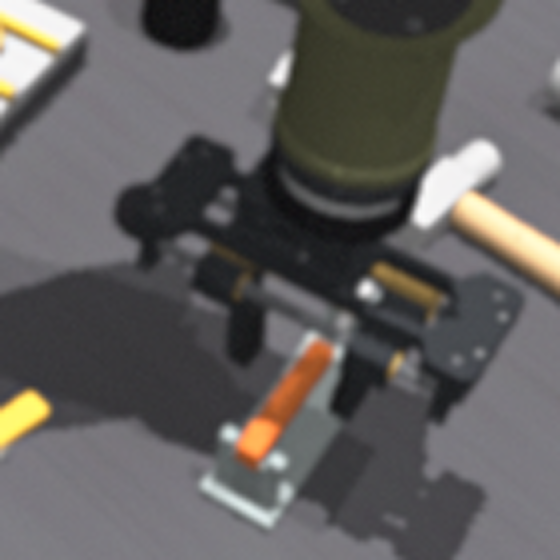

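Emit:
carry_out:
  commands:
    - [0, 0, 0, 0, 0, 0]
    - [0, 0, 0, 0, 0, 0]
    - [0, 0, 0, 0, 0, 0]
    - [0, 0, 0, 0, 0, 0]
    - [0, 0, 0, 0, 0, 0]
    - [0, 0, 0, 0, 0, 0]
  fingers: 255
  grip_force: 60

```text
clock: 5.85
tool_pos: [0.4851, -0.3022, 0.0306]
eef_rot: [0.992, 0.125, -0.0, -0.0]
contact_force: [0.0, 1.0, -0.1]
opening: 0.013
```

```bash
python3 -c "
from d import *
st()
print(jw([-.21,0,.2]),d([.4855,-.301,.20],14.5),d(jw([-.25,0,.2]),103.5))
"
```

```text
t 5.85 pos [ 0.4851 -0.3022  0.0306] yaw 14.41 z [-0.0001  0.0001 -1.    ] F [ 0.   1.  -0.1] M [-0.09  0.16  0.01] open 0.013 q [ 0.32  0.89  0.28  1.86 -0.51  0.46 -0.36]
jig [-0.3516  0.1363  0.0306]
[ 0.5845 -0.1327  0.2   ] [ 0.0007 -0.001  -0.1694 -0.01    0.     -0.09  ] [  0.1379  -0.0994  -0.1694  -0.01    -0.     -89.09  ]
```

```bash
python3 -c "
from d import *
q=r.snapshot('side');p=r.snapshot('top')
save(q,'g3s',(350,250,430,340),7)
save(p,'g3t',(330,150,430,250),6)
for pic in (p,q): print([ (l,np.round(x['xyz'],4),round(x['p'],2)) for l in ('rod_grip','cradle_seat') for x in r.spot_point(pic,l)])
"
```

```text
[]
[('rod_grip', array([ 0.7024, -0.0213,  0.0008]), 0.58), ('rod_grip', array([ 0.4797, -0.3017,  0.0506]), 0.48), ('cradle_seat', array([ 0.4853, -0.2983,  0.0519]), 0.57)]
```

View pics/g3s.png

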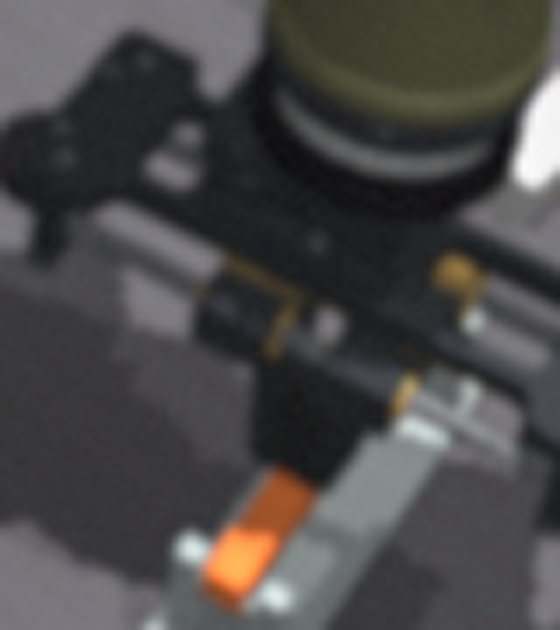

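View pics/g3t.png

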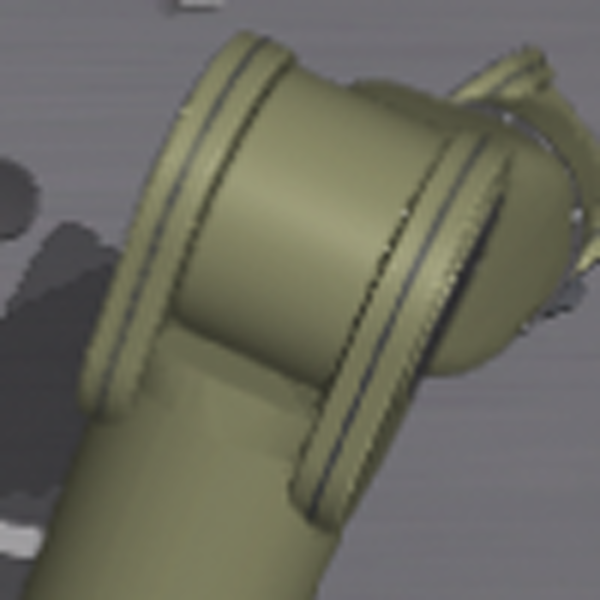

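```bash
python3 -c "
from d import *
q=r.snapshot('side')
P=np.array([[.4862,-.3024,.0321],[.4851,-.3022,.0306],[.4851,-.3022,.0496]])
c=np.array([.4855,-.301,.05]);u=np.array([.968,.25,0])
print(proj(q,P), proj(q,[c,c-.045*u,c+.045*u,c+.12*u]))
jaw=np.array([.25,-.97,0])
print(proj(q,[P[0]+jaw*.023,P[0]-jaw*.023]))
st()"
```

```text
[[390.3126 326.0939]
 [389.8109 326.7062]
 [391.0672 321.4867]] [[390.7978 320.9274]
 [381.1237 334.9984]
 [400.0167 307.5359]
 [414.4586 286.5923]]
[[399.851  331.3114]
 [380.9502 320.9742]]
t 6.20 pos [ 0.4851 -0.3022  0.0307] yaw 14.41 z [-0.      0.0001 -1.    ] F [-0.3  0.1 -0.3] M [-0.02  0.17  0.  ] open 0.005 q [ 0.32  0.89  0.28  1.86 -0.51  0.46 -0.36]
jig [-0.3516  0.1362  0.0307]
```

```bash
python3 -c "
from d import *
q=r.snapshot('side')
im=np.array(q['img']);im=im[260:350,345:435]
im=cv2.resize(im,None,fx=6.6,fy=6.6,interpolation=cv2.INTER_CUBIC)
im=np.clip((im/255.)**.5*255,0,255).astype(np.uint8)
for P,c in [([.4851,-.3022,.0306],(0,0,255)),([.4851,-.3022,.0496],(0,255,0)),([.4851,-.3022,.0946],(255,255,0))]:
    uv=((proj(q,P)[0]-[345,260]+.5)*6.6).astype(int);cv2.circle(im,tuple(int(a) for a in uv),4,c,-1)
cv2.imwrite('pics/g4s.png',im)"
```

```text
(no output)
```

View pics/g4s.png

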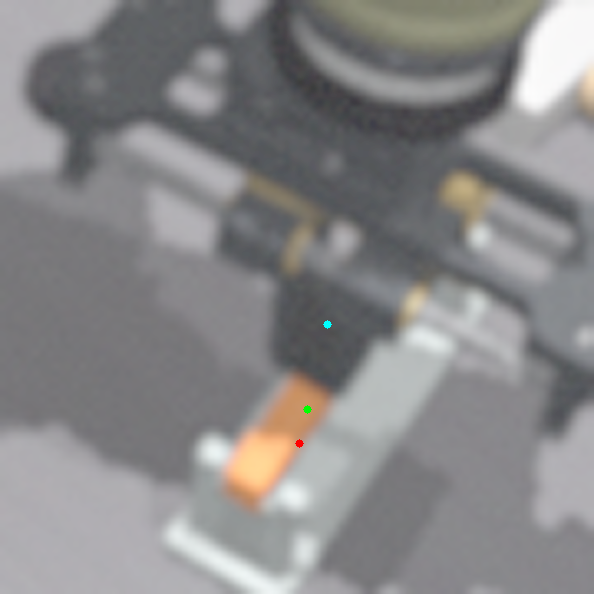

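The fingers shut on nothing (opening 0.005). In the picture the tips are at about (315,385), where the reported TCP projects to (299,443). So the real tips are roughly 30 mm higher than reported. I'll check this by lowering the shut fingers gently onto the handle top, which is at 57 mm.

Emit:
carry_out:
  commands:
    - [0, 0, 0.001, 0, 0, 0]
    - [0, 0, 0.002, 0, 0, 0]
    - [0, 0, 0.003, 0, 0, 0]
    - [0, 0, 0.003, 0, 0, 0]

```text
clock: 6.65
tool_pos: [0.4851, -0.3021, 0.0275]
eef_rot: [0.992, 0.125, -0.0, -0.0]
contact_force: [-0.7, -0.5, -0.2]
opening: 0.006
```

```bash
python3 -c "
from d import *
st()"
```

```text
t 6.65 pos [ 0.4851 -0.3021  0.0275] yaw 14.42 z [-0.0002  0.0003 -1.    ] F [-0.7 -0.5 -0.2] M [ 0.02  0.15 -0.04] open 0.006 q [ 0.32  0.9   0.28  1.87 -0.51  0.45 -0.36]
jig [-0.3515  0.1363  0.0275]
```

Emit:
carry_out:
  commands:
    - [0, 0, 0.001, 0, 0, 0]
    - [0, 0, 0.002, 0, 0, 0]
    - [0, 0, 0.003, 0, 0, 0]
    - [0, 0, 0.003, 0, 0, 0]

```text
clock: 7.05
tool_pos: [0.4851, -0.3021, 0.0245]
eef_rot: [0.992, 0.125, -0.0, -0.0]
contact_force: [0.7, -0.6, -0.0]
opening: 0.006
```

```bash
python3 -c "
from d import *
st()
q=r.snapshot('side')
im=np.array(q['img']);im=im[260:350,345:435]
im=cv2.resize(im,None,fx=6.6,fy=6.6,interpolation=cv2.INTER_CUBIC)
im=np.clip((im/255.)**.5*255,0,255).astype(np.uint8)
cv2.imwrite('pics/g5s.png',im)"
```

```text
t 7.05 pos [ 0.4851 -0.3021  0.0245] yaw 14.42 z [-0.0002  0.0002 -1.    ] F [ 0.7 -0.6 -0. ] M [0.06 0.17 0.  ] open 0.006 q [ 0.32  0.9   0.27  1.87 -0.52  0.44 -0.35]
jig [-0.3515  0.1363  0.0245]
```

View pics/g5s.png

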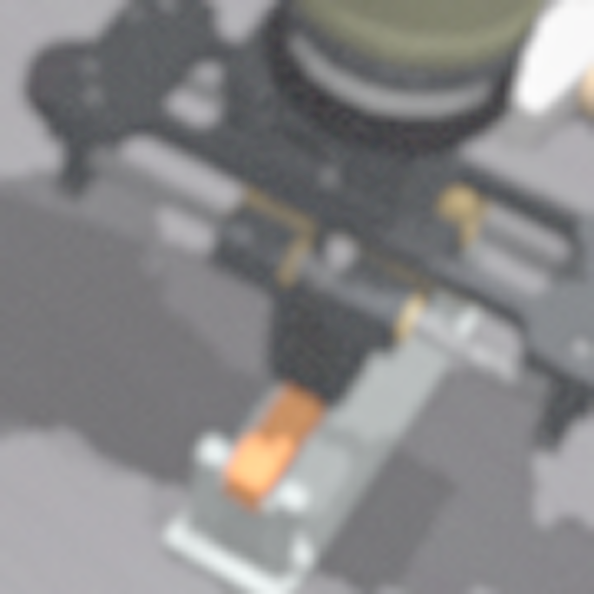

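Emit:
carry_out:
  commands:
    - [0, 0, 0.001, 0, 0, 0]
    - [0, 0, 0.002, 0, 0, 0]
    - [0, 0, 0.003, 0, 0, 0]
    - [0, 0, 0.004, 0, 0, 0]
    - [0, 0, 0.004, 0, 0, 0]

```text
clock: 7.6
tool_pos: [0.485, -0.3021, 0.0205]
eef_rot: [0.992, 0.125, -0.0, -0.0]
contact_force: [0.1, 0.8, 0.0]
opening: 0.005
```

```bash
python3 -c "
from d import *
st()"
```

```text
t 7.60 pos [ 0.485  -0.3021  0.0205] yaw 14.41 z [-0.0002  0.0002 -1.    ] F [0.1 0.8 0. ] M [-0.04  0.13  0.03] open 0.005 q [ 0.32  0.91  0.27  1.87 -0.52  0.44 -0.35]
jig [-0.3515  0.1363  0.0205]
```

Emit:
carry_out:
  commands:
    - [0, 0, 0.002, 0, 0, 0]
    - [0, 0, 0.004, 0, 0, 0]
    - [0, 0, 0.005, 0, 0, 0]
    - [0, 0, 0.006, 0, 0, 0]
    - [0, 0, 0.006, 0, 0, 0]

```text
clock: 8.1
tool_pos: [0.4854, -0.3023, 0.0173]
eef_rot: [0.992, 0.125, 0.001, -0.0]
contact_force: [-2.9, 3.2, 23.1]
opening: 0.003
```

```bash
python3 -c "
from d import *
st()
q=r.snapshot('side')
im=np.array(q['img']);im=im[260:350,345:435]
im=cv2.resize(im,None,fx=6.6,fy=6.6,interpolation=cv2.INTER_CUBIC)
im=np.clip((im/255.)**.5*255,0,255).astype(np.uint8)
cv2.imwrite('pics/g6s.png',im)"
```

```text
t 8.10 pos [ 0.4854 -0.3023  0.0173] yaw 14.38 z [ 0.0018  0.0003 -1.    ] F [-2.9  3.2 23.1] M [0.79 0.94 0.03] open 0.003 q [ 0.33  0.91  0.26  1.87 -0.52  0.43 -0.35]
jig [-0.3518  0.136   0.0173]
```

View pics/g6s.png

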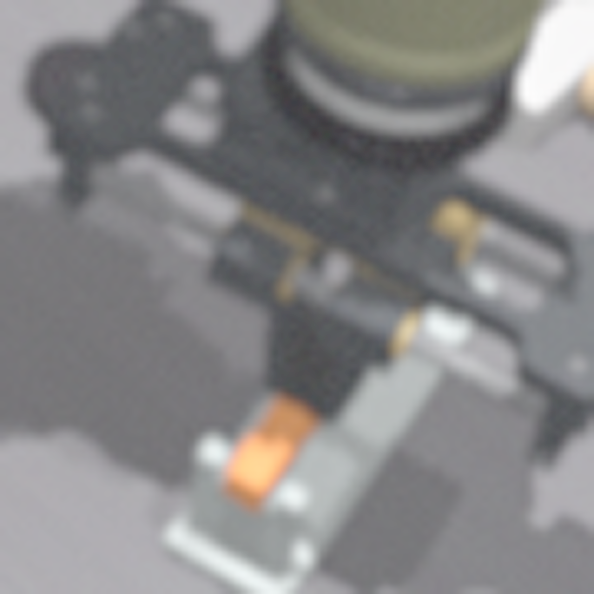

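The contact came at a reported z of about 0.0178, with the handle top at 0.057. The true tips are therefore about 39 mm above the reported TCP, and I'll use that offset from here on.

Emit:
carry_out:
  commands:
    - [0, 0, -0.012, 0, 0, 0]
    - [0, 0, -0.012, 0, 0, 0]
    - [0, 0, -0.012, 0, 0, 0]
    - [0, 0, -0.012, 0, 0, 0]
    - [0, 0, -0.012, 0, 0, 0]
    - [0, 0, 0.0, 0, 0, 0]
    - [0, 0, 0.01, 0, 0, 0]
    - [0, 0, 0.02, 0, 0, 0]
    - [0, 0, 0.023, 0, 0, 0]
    - [0, 0, 0.023, 0, 0, 0]
    - [0, 0, 0.023, 0, 0, 0]
  fingers: 130

```text
clock: 9.25
tool_pos: [0.4851, -0.3023, -0.0083]
eef_rot: [0.992, 0.125, -0.0, 0.0]
contact_force: [-0.5, -0.9, 0.8]
opening: 0.491
```

```bash
python3 -c "
from d import *
st()"
```

```text
t 9.25 pos [ 0.4851 -0.3023 -0.0083] yaw 14.41 z [-0. -0. -1.] F [-0.5 -0.9  0.8] M [-0.    0.1  -0.01] open 0.491 q [ 0.34  0.95  0.23  1.87 -0.53  0.38 -0.34]
jig [-0.3517  0.1363 -0.0083]
```

Emit:
carry_out:
  commands:
    - [0, 0, 0, 0, 0, 0]
    - [0, 0, 0, 0, 0, 0]
    - [0, 0, 0, 0, 0, 0]
    - [0, 0, 0, 0, 0, 0]
    - [0, 0, 0, 0, 0, 0]
  fingers: 255
  grip_force: 60

```text
clock: 9.75
tool_pos: [0.4852, -0.3021, -0.0081]
eef_rot: [0.992, 0.126, 0.0, -0.0]
contact_force: [-0.1, 0.0, 0.7]
opening: 0.149
```

```bash
python3 -c "
from d import *
st()
q=r.snapshot('side')
save(q,'g7s',(345,260,435,350),6)
OZ=.039
print(d([.4851,-.3023,.06],14.4),d(jw([-.27,0,.12]),103.5),d(jw([-.27,0,.046-.019-OZ]),103.5))
"
```

```text
t 9.75 pos [ 0.4852 -0.3021 -0.0081] yaw 14.42 z [ 0.0002  0.     -1.    ] F [-0.1  0.   0.7] M [0.03 0.21 0.01] open 0.149 q [ 0.34  0.95  0.23  1.87 -0.53  0.38 -0.34]
jig [-0.3516  0.1361 -0.0081]
[-0.0002  0.0001 -0.0681  0.     -0.01    0.02  ] [  0.1374  -0.0794  -0.1281   0.01    -0.01   -89.08  ] [  0.1374  -0.0794   0.0039   0.01    -0.01   -89.08  ]
```

View pics/g7s.png

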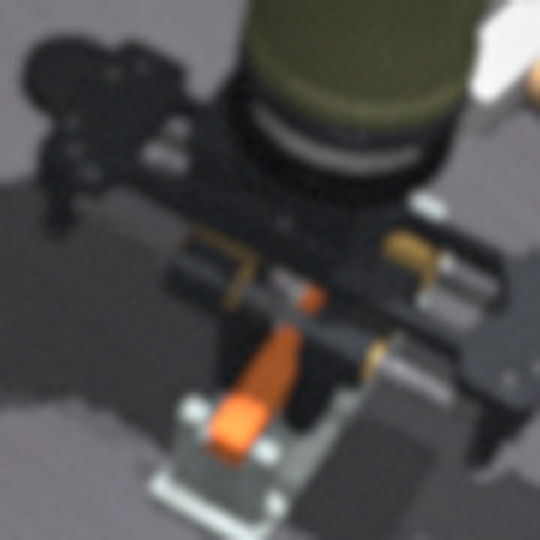

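```bash
cat >> d.py <<'E'
OZ=.039
def dt(tip,pitch=3,L=.12):
    """tip in jig frame, rod along jig x pitched down by pitch deg -> row"""
    Rt=tool(103.5,-pitch); G=jw(tip)-L*Rt.apply([1,0,0]); return d(G+Rt.apply([0,0,.019+OZ]),103.5,-pitch)
def sttip(L=.12):
    s=r.get_state();Rt=R.from_quat(s['eef_rot']);G=np.array(s['tool_pos'])-Rt.apply([0,0,.019+OZ]);t=G+L*Rt.apply([1,0,0])
    print('tip jig',R.from_euler('z',-J[2]).apply(t-[J[0],J[1],0]))
E
python3 -c "
from d import *
print(dt([-.085,0,.15]),dt([-.085,0,.09]));sttip()
"
```

```text
[  0.1384  -0.1415  -0.1065  -2.32    -2.38   -89.06  ] [  0.1384  -0.1415  -0.0465  -2.32    -2.38   -89.06  ]
tip jig [-0.3496  0.0161  0.0499]
```

Emit:
carry_out:
  commands:
    - [0, 0, -0.02, 0, 0, 0]
    - [0, 0, -0.05, 0, 0, 0]
    - [0, 0, -0.09, 0, 0, 0]
    - [0.02, -0.02, -0.12, 0, 0, -8]
    - [0.138, -0.141, -0.12, -2.32, -2.38, -89.1]
    - [0.138, -0.141, -0.12, -2.32, -2.38, -89.1]
    - [0.138, -0.141, -0.12, -2.32, -2.38, -89.1]
    - [0.138, -0.141, -0.12, -2.32, -2.38, -89.1]
    - [0.138, -0.141, -0.12, -2.32, -2.38, -89.1]
    - [0.138, -0.141, -0.12, -2.32, -2.38, -89.1]
    - [0.138, -0.141, -0.12, -2.32, -2.38, -89.1]
    - [0.138, -0.141, -0.12, -2.32, -2.38, -89.1]

```text
clock: 11.0
tool_pos: [0.5834, -0.1312, 0.1115]
eef_rot: [0.698, 0.716, -0.014, 0.018]
contact_force: [-0.4, 0.1, -1.0]
opening: 0.15
```

Emit:
carry_out:
  commands:
    - [0, 0, 0, 0, 0, -4]
    - [0, 0, 0, 0, 0, -4]
    - [0, 0, 0, 0, 0, -4]

```text
clock: 11.3
tool_pos: [0.5835, -0.1314, 0.1116]
eef_rot: [0.675, 0.737, -0.015, 0.017]
contact_force: [0.4, 0.6, -1.6]
opening: 0.149
```

```bash
python3 -c "
from d import *
st();sttip()
q=r.snapshot('side');save(q,'h1s',(240,130,440,280),4)
p=r.snapshot('top');save(p,'h1t',(230,120,360,220),6)
print(dt([-.085,0,.0465]))
"
```

```text
t 11.30 pos [ 0.5835 -0.1314  0.1116] yaw 95.01 z [ 0.0052 -0.0449 -0.999 ] F [ 0.4  0.6 -1.6] M [-0.06  0.09  0.02] open 0.149 q [ 0.07  0.76  0.08  1.75 -0.02  0.62  0.23]
jig [-0.2084  0.0007  0.1116]
tip jig [-0.0873 -0.0173  0.1641]
[ 0.006   0.0003  0.1166 -0.33   -0.39   -8.45  ]
```

View pics/h1s.png

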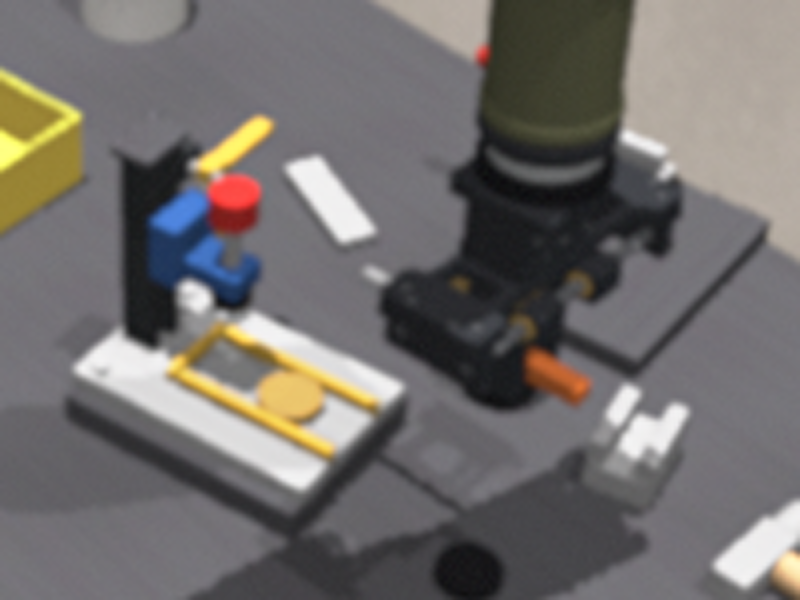

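View pics/h1t.png

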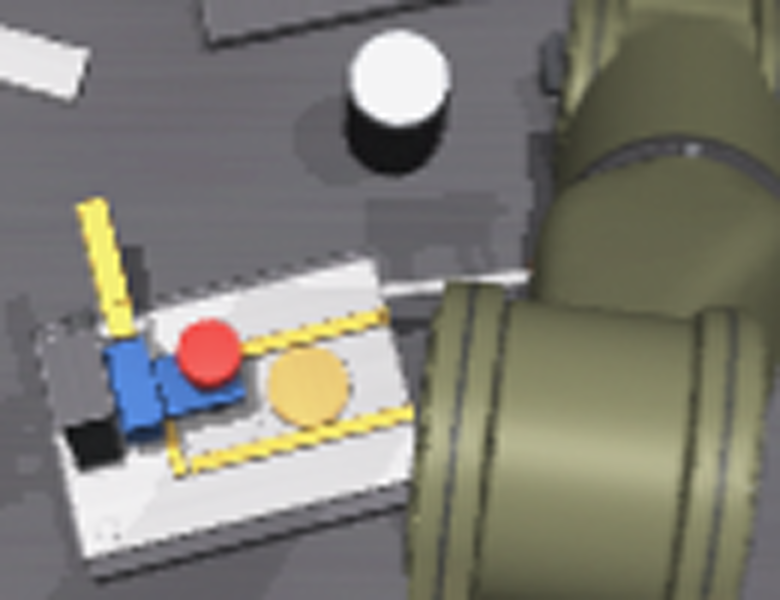

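```bash
python3 -c "
from d import *
q=r.snapshot('side');p=r.snapshot('top')
for z in (.150,.1641): print(proj(p,jw([-.0873,-.0173,z])),proj(q,jw([-.0873,-.0173,z])))
"
```

```text
[[292.1748 168.8461]] [[330.4897 202.2316]]
[[292.331  167.7736]] [[330.8876 197.8539]]
```

Emit:
carry_out:
  commands:
    - [0.006, 0.0003, 0.02, -0.33, -0.39, -8.45]
    - [0.006, 0.0003, 0.04, -0.33, -0.39, -8.45]
    - [0.006, 0.0003, 0.06, -0.33, -0.39, -8.45]
    - [0.006, 0.0003, 0.08, -0.33, -0.39, -8.45]
    - [0.006, 0.0003, 0.08, -0.33, -0.39, -8.45]
    - [0.006, 0.0003, 0.08, -0.33, -0.39, -8.45]

```text
clock: 12.1
tool_pos: [0.5839, -0.1289, 0.0316]
eef_rot: [0.618, 0.785, -0.016, 0.02]
contact_force: [-0.6, -0.0, -0.7]
opening: 0.147
```

```bash
python3 -c "
from d import *
st();sttip()
q=r.snapshot('side');p=r.snapshot('top')
save(q,'h2s',(270,170,370,245),8);save(p,'h2t',(240,150,320,210),8)
print(dt([-.085,0,.0465]))
"
```

```text
t 12.10 pos [ 0.5839 -0.1289  0.0316] yaw 103.57 z [ 0.012  -0.0509 -0.9986] F [-0.6 -0.  -0.7] M [-0.02  0.03 -0.  ] open 0.147 q [0.09 0.88 0.04 1.8  0.04 0.44 0.32]
jig [-0.2061 -0.0003  0.0316]
tip jig [-0.0833 -0.0001  0.0833]
[ 0.0006 -0.0012  0.0377  0.11    0.04    0.07  ]
```

View pics/h2s.png

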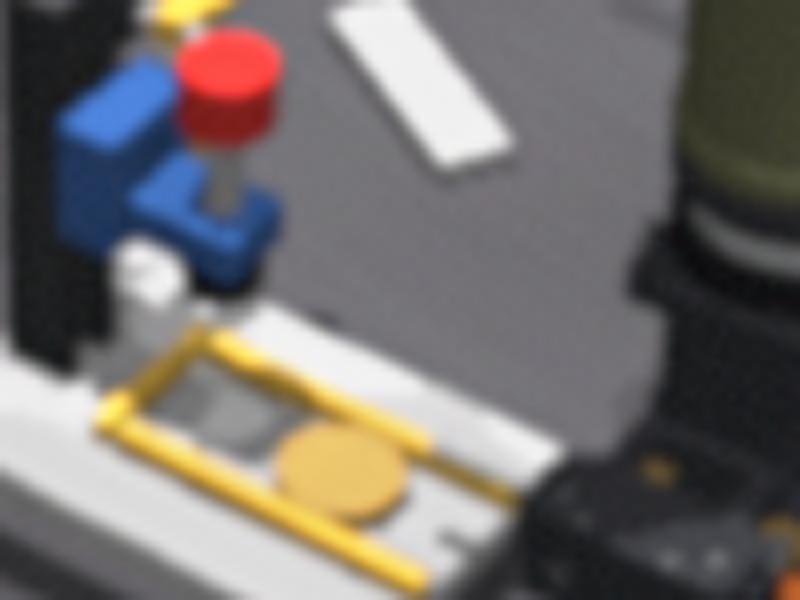

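View pics/h2t.png

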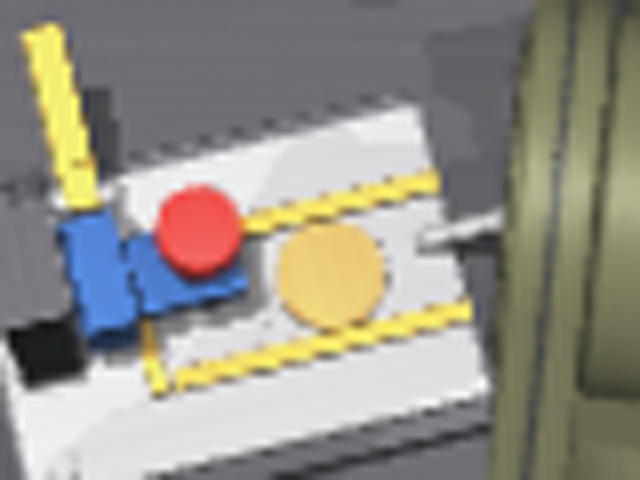

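Emit:
carry_out:
  commands:
    - [0, -0.001, 0.015, 0, 0, 0]
    - [0, -0.001, 0.028, 0, 0, 0]
    - [0, -0.001, 0.034, 0, 0, 0]
    - [0, -0.001, 0.037, 0, 0, 0]
    - [0, -0.001, 0.037, 0, 0, 0]
    - [0, -0.001, 0.037, 0, 0, 0]

```text
clock: 12.8
tool_pos: [0.5835, -0.131, -0.0054]
eef_rot: [0.618, 0.785, -0.016, 0.021]
contact_force: [0.6, 0.6, -0.2]
opening: 0.147
```

```bash
python3 -c "
from d import *
st();sttip()
q=r.snapshot('side');p=r.snapshot('top')
save(q,'h3s',(270,170,370,245),8)
print(dt([-.025,0,.0465]))
"
```

```text
t 12.80 pos [ 0.5835 -0.131  -0.0054] yaw 103.58 z [ 0.0126 -0.0508 -0.9986] F [ 0.6  0.6 -0.2] M [ 0.04 -0.01 -0.01] open 0.147 q [0.09 0.94 0.04 1.81 0.04 0.37 0.31]
jig [-0.2081  0.0006 -0.0054]
tip jig [-0.0853  0.0008  0.0463]
[ 0.0602  0.0005 -0.0031  0.05    0.01    0.08  ]
```

View pics/h3s.png

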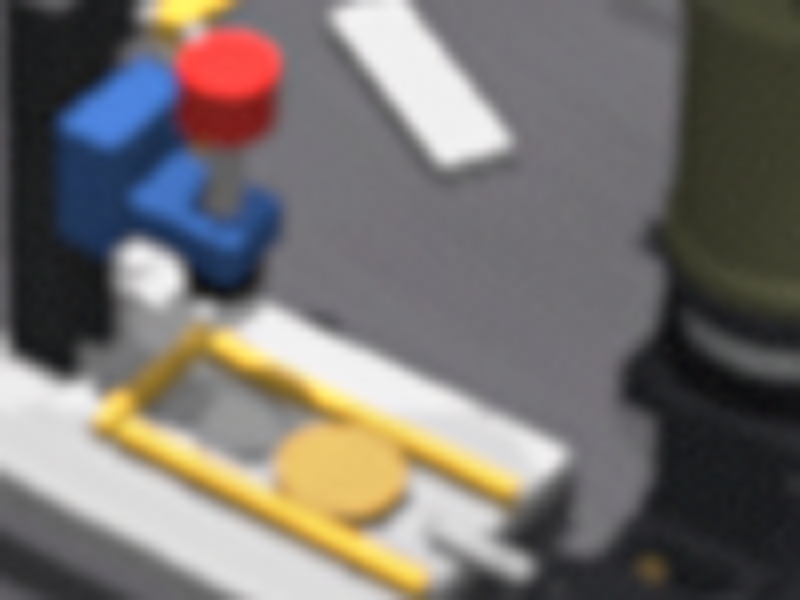

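Emit:
carry_out:
  commands:
    - [0.01, 0, -0.0005, 0, 0, 0]
    - [0.016, 0, -0.001, 0, 0, 0]
    - [0.022, 0, -0.001, 0, 0, 0]
    - [0.027, 0, -0.0014, 0, 0, 0]
    - [0.032, 0, -0.0017, 0, 0, 0]
    - [0.037, 0, -0.002, 0, 0, 0]
    - [0.042, 0, -0.0022, 0, 0, 0]
    - [0.047, 0.0003, -0.0025, 0, 0, 0]
    - [0.052, 0.0005, -0.0027, 0, 0, 0]
    - [0.057, 0.0005, -0.003, 0, 0, 0]
    - [0.06, 0.0005, -0.0031, 0, 0, 0]
    - [0.06, 0.0005, -0.0031, 0, 0, 0]

```text
clock: 14.1
tool_pos: [0.5703, -0.0707, -0.0055]
eef_rot: [0.618, 0.786, -0.015, 0.021]
contact_force: [0.6, 0.4, -0.4]
opening: 0.146
```

```bash
python3 -c "
from d import *
st();sttip()
q=r.snapshot('side');p=r.snapshot('top')
save(q,'h4s',(270,170,370,245),8)
print(dt([-.0215,0,.0465]))
"
```

```text
t 14.10 pos [ 0.5703 -0.0707 -0.0055] yaw 103.64 z [ 0.0135 -0.0492 -0.9987] F [ 0.6  0.4 -0.4] M [ 0.01  0.04 -0.02] open 0.146 q [-0.02  0.93  0.06  1.88  0.01  0.32  0.24]
jig [-0.1464 -0.0007 -0.0055]
tip jig [-0.0236 -0.0003  0.0463]
[ 0.0028 -0.0006 -0.0004  0.09   -0.04    0.11  ]
```

View pics/h4s.png

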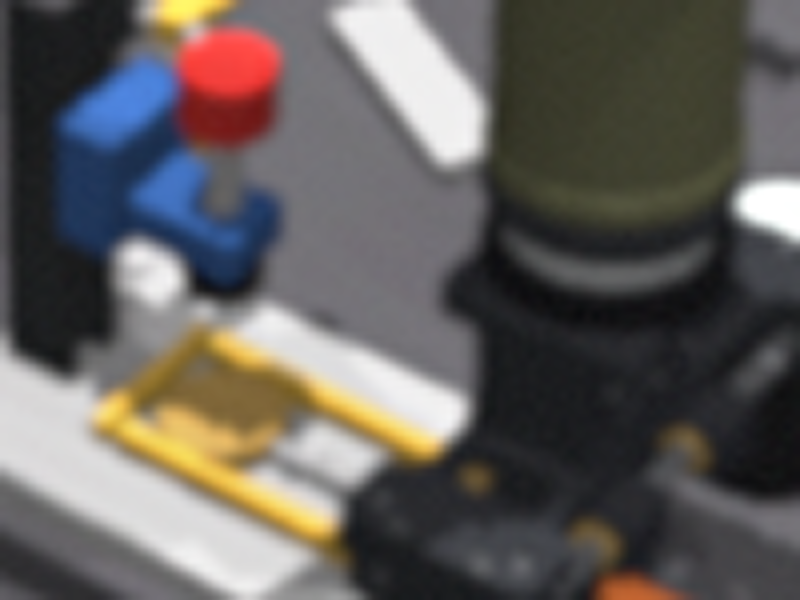

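Emit:
carry_out:
  commands:
    - [0.0015, -0.0003, 0, 0, 0, 0]
    - [0.003, -0.0006, 0, 0, 0, 0]
    - [0.003, -0.0006, 0, 0, 0, 0]

```text
clock: 14.5
tool_pos: [0.5684, -0.0694, -0.0057]
eef_rot: [0.618, 0.786, -0.016, 0.021]
contact_force: [-0.5, -0.1, -0.9]
opening: 0.15
```

```bash
python3 -c "
from d import *
st();sttip()
q=r.snapshot('side');p=r.snapshot('top')
save(q,'h5s',(270,180,345,240),10)
"
```

```text
t 14.50 pos [ 0.5684 -0.0694 -0.0057] yaw 103.59 z [ 0.0124 -0.0506 -0.9986] F [-0.5 -0.1 -0.9] M [-0.04  0.01 -0.08] open 0.150 q [-0.03  0.93  0.06  1.88  0.01  0.32  0.24]
jig [-0.1447  0.0009 -0.0057]
tip jig [-0.0219  0.0011  0.046 ]
```

View pics/h5s.png

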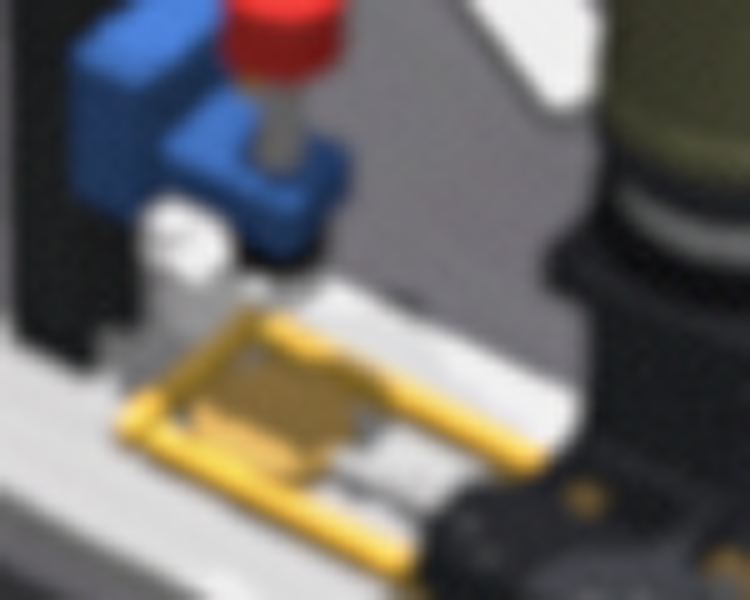

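Emit:
carry_out:
  commands:
    - [-0.005, 0, 0, 0, 0, 0]
    - [-0.02, 0, -0.003, 0, 0, 0]
    - [-0.05, 0, -0.02, 0, 0, 0]
    - [-0.075, 0, -0.05, 0, 0, 0]
    - [-0.09, 0, -0.08, 0, 0, 0]
    - [-0.09, 0, -0.1, 0, 0, 0]
    - [-0.09, 0, -0.1, 0, 0, 0]

```text
clock: 15.3
tool_pos: [0.5905, -0.155, 0.1022]
eef_rot: [0.62, 0.784, -0.015, 0.024]
contact_force: [-0.0, -0.8, -0.7]
opening: 0.146
```

```bash
python3 -c "
from d import *
from ov import line
st();sttip()
q=r.snapshot('side');p=r.snapshot('top')
a=np.linspace(0,2*np.pi,40)
for nm,pic,crop,sc in (('s',q,(265,185,345,245),9),('t',p,(245,160,305,210),10)):
    x0,y0,x1,y1=crop
    im=cv2.resize(np.array(pic['img'])[y0:y1,x0:x1],None,fx=sc,fy=sc,interpolation=cv2.INTER_CUBIC)
    cv2.imwrite('pics/h6%s0.png'%nm,im)
    for z,c in ((.05,(0,0,255)),(.046,(0,255,0))):
        line(im,pic,jw(np.c_[.022*np.cos(a),.022*np.sin(a),0*a+z]),c,crop,sc)
    cv2.imwrite('pics/h6%s.png'%nm,im)
    print([(np.round(x['xyz'],4),round(x['p'],2)) for x in r.spot_point(pic,'blank_mid')])
"
```

```text
t 15.30 pos [ 0.5905 -0.155   0.1022] yaw 103.39 z [ 0.0186 -0.0529 -0.9984] F [-0.  -0.8 -0.7] M [0.05 0.05 0.02] open 0.146 q [0.13 0.78 0.04 1.74 0.04 0.6  0.35]
jig [-0.2331 -0.0006  0.1022]
tip jig [-0.11   -0.0005  0.1534]
[(array([0.5414, 0.0724, 0.0386]), 0.74), (array([ 0.5629, -0.1341,  0.0055]), 0.47), (array([ 0.4858, -0.3001,  0.0491]), 0.16)]
[(array([0.5372, 0.0722, 0.0424]), 0.53)]
```

View pics/h6s.png

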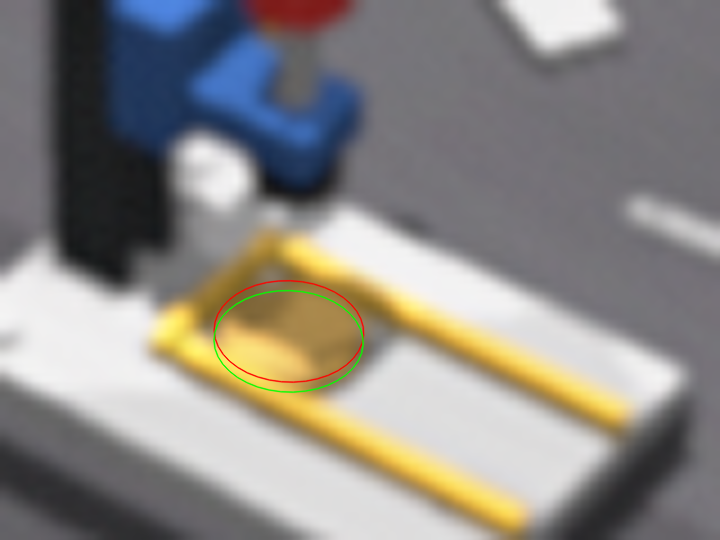

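View pics/h6s0.png

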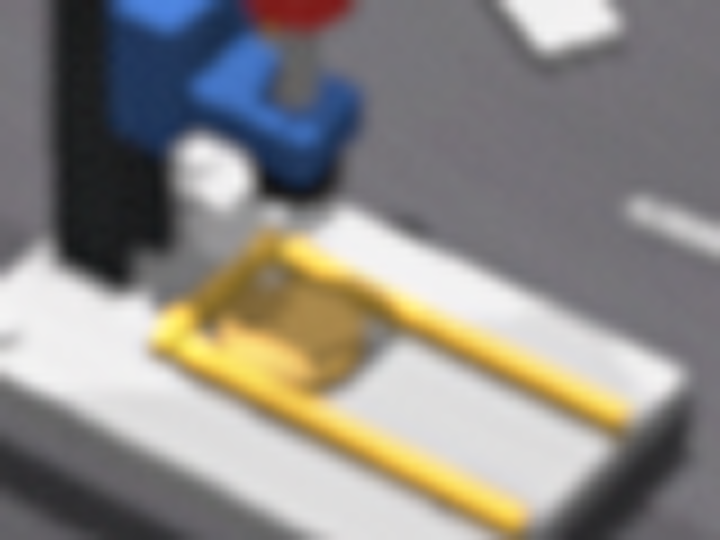

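View pics/h6t.png

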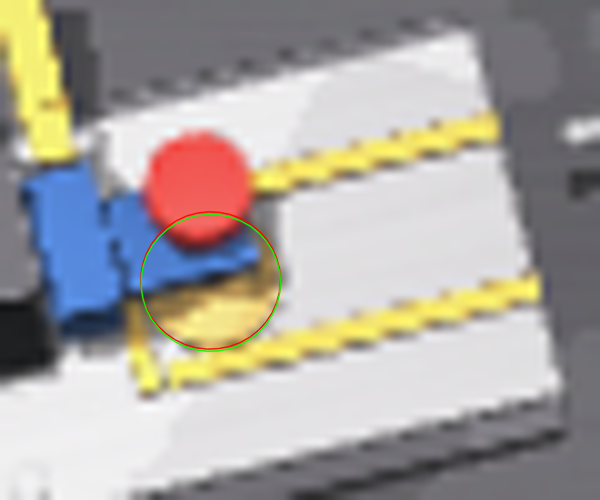

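```bash
python3 -c "
from d import *
print(dt([-.03,-.067,.155],0));print(dt([.056,-.067,.155],0))
"
```

```text
[ 0.079   0.0689 -0.0035 -0.12    2.93    0.1   ]
[ 0.1649  0.0691 -0.0079 -0.12    2.93    0.1   ]
```

Emit:
carry_out:
  commands:
    - [0.01, 0.03, -0.0035, 0, 1.5, 0.1]
    - [0.04, 0.06, -0.0035, -0.1, 2.9, 0.1]
    - [0.079, 0.069, -0.0035, -0.1, 2.9, 0.1]
    - [0.079, 0.069, -0.0035, -0.1, 2.9, 0.1]
    - [0.079, 0.069, -0.0035, -0.1, 2.9, 0.1]

```text
clock: 16.0
tool_pos: [0.6357, -0.057, 0.0967]
eef_rot: [0.618, 0.786, -0.001, -0.0]
contact_force: [-0.4, -1.6, -0.9]
opening: 0.147
```

```bash
python3 -c "
from d import *
st();sttip()
q=r.snapshot('side');p=r.snapshot('top')
save(q,'k1s',(260,140,360,215),8);save(p,'k1t',(230,135,310,195),8)
print(dt([.056,-.067,.155],0))
s=r.get_state();Rt=R.from_quat(s['eef_rot']);G=np.array(s['tool_pos'])-Rt.apply([0,0,.019+OZ]);t=G+.12*Rt.apply([1,0,0])
print(proj(q,t),proj(p,t))
"
```

```text
t 16.00 pos [ 0.6357 -0.057   0.0967] yaw 103.69 z [-0.001  -0.0006 -1.    ] F [-0.4 -1.6 -0.9] M [-0.15  0.07  0.01] open 0.147 q [ 0.01  0.83  0.01  1.62 -0.01  0.7   0.26]
jig [-0.1483 -0.0675  0.0967]
tip jig [-0.0283 -0.0671  0.1546]
[ 0.0878  0.0001  0.0001 -0.03    0.16   -0.08  ]
[[322.8929 182.106 ]] [[269.9716 156.8962]]
```

View pics/k1s.png

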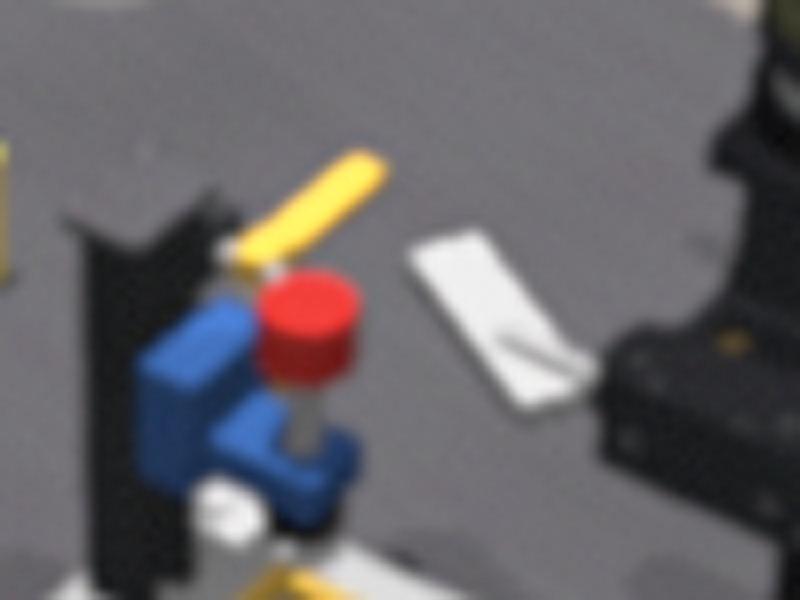

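View pics/k1t.png

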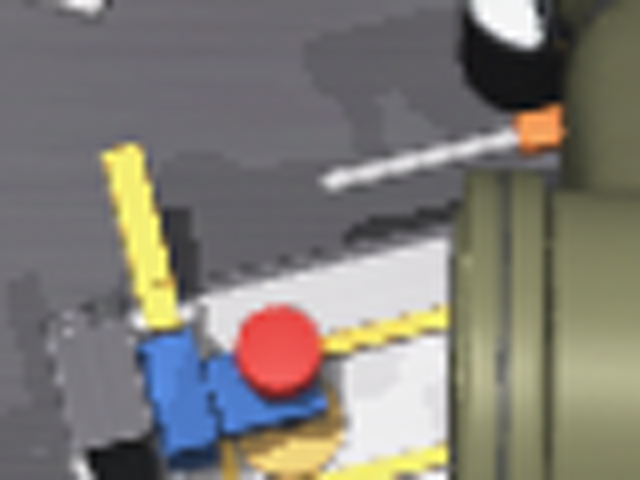

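Emit:
carry_out:
  commands:
    - [0.02, 0, 0, 0, 0.15, 0]
    - [0.045, 0, 0, 0, 0.15, 0]
    - [0.07, 0, 0, 0, 0.15, 0]
    - [0.085, 0, 0, 0, 0.15, 0]
    - [0.088, 0, 0, 0, 0.15, 0]
    - [0.088, 0, 0, 0, 0.15, 0]
    - [0.088, 0, 0, 0, 0.15, 0]

```text
clock: 16.8
tool_pos: [0.6166, 0.0247, 0.0983]
eef_rot: [0.62, 0.785, 0.001, 0.001]
contact_force: [-0.0, -0.1, -1.3]
opening: 0.148
```

```bash
python3 -c "
from d import *
st();sttip()
q=r.snapshot('side');p=r.snapshot('top')
save(q,'k2s',(260,140,360,215),8);save(p,'k2t',(230,135,310,195),8)
print(dt([.056,-.067,.200],0))
"
```

```text
t 16.80 pos [0.6166 0.0247 0.0983] yaw 103.37 z [ 0.002  -0.0002 -1.    ] F [-0.  -0.1 -1.3] M [-0.04  0.04 -0.03] open 0.148 q [-0.13  0.8   0.03  1.69 -0.03  0.65  0.15]
jig [-0.0645 -0.0679  0.0983]
tip jig [ 0.0556 -0.0681  0.1562]
[ 0.0004 -0.0009 -0.0438  0.11    0.02   -0.15  ]
```

View pics/k2s.png

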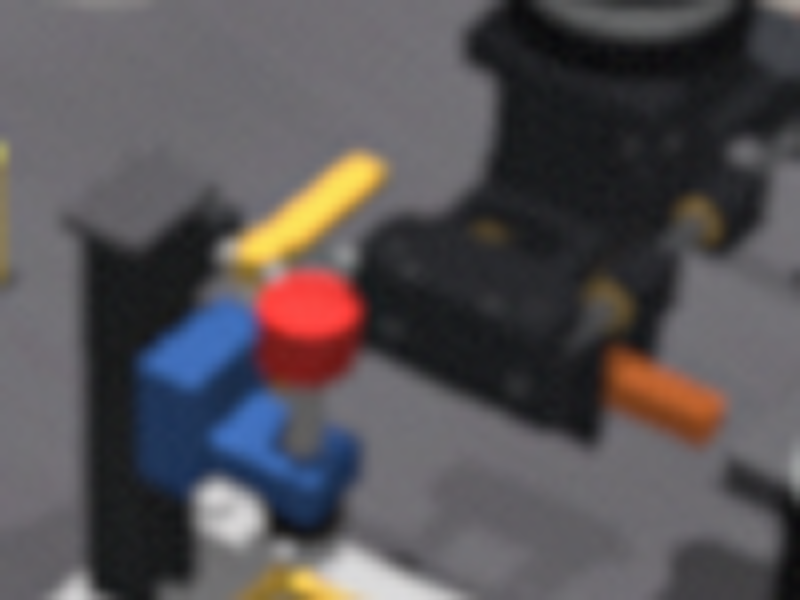

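View pics/k2t.png

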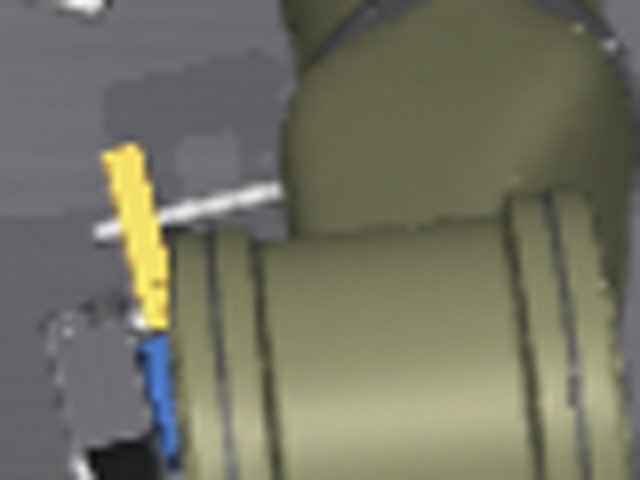

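Emit:
carry_out:
  commands:
    - [0, 0, -0.008, 0, 0, 0]
    - [0, 0, -0.014, 0, 0, 0]
    - [0, 0, -0.02, 0, 0, 0]
    - [0, 0, -0.026, 0, 0, 0]
    - [0, 0, -0.032, 0, 0, 0]
    - [0, 0, -0.038, 0, 0, 0]
    - [0, 0, -0.044, 0, 0, 0]
    - [0, 0, -0.044, 0, 0, 0]
    - [0, 0, -0.044, 0, 0, 0]

```text
clock: 17.8
tool_pos: [0.6168, 0.027, 0.1426]
eef_rot: [0.619, 0.785, 0.002, 0.001]
contact_force: [0.3, -0.2, -1.0]
opening: 0.146
```

```bash
python3 -c "
from d import *
st();sttip()
q=r.snapshot('side');p=r.snapshot('top')
save(q,'k3s',(260,140,360,215),8);save(p,'k3t',(230,135,310,195),8)
"
```

```text
t 17.80 pos [0.6168 0.027  0.1426] yaw 103.49 z [ 0.0029  0.002  -1.    ] F [ 0.3 -0.2 -1. ] M [-0.08 -0.11 -0.07] open 0.146 q [-0.13  0.74  0.03  1.66 -0.03  0.74  0.15]
jig [-0.0622 -0.0687  0.1426]
tip jig [ 0.0577 -0.0685  0.2007]
```

View pics/k3s.png

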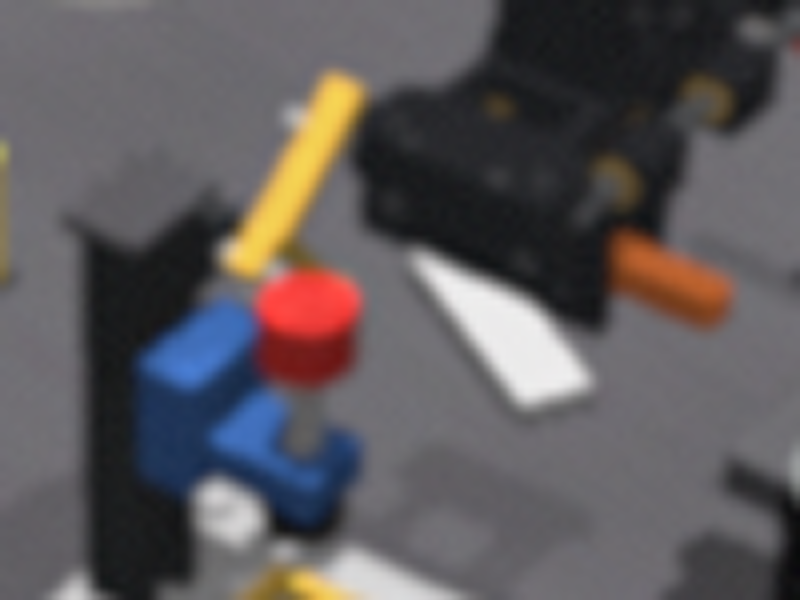

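View pics/k3t.png

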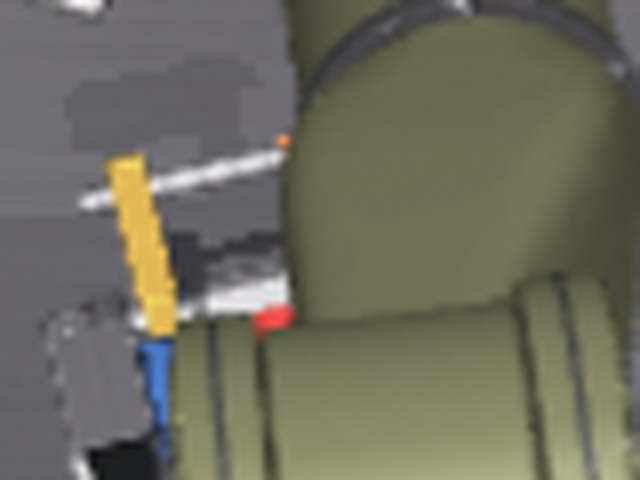

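```bash
python3 -c "
from d import *
q=r.snapshot('side')
for th in (.4,.5,.6,.7,.8): print(th,((proj(q,jw([.038,-.024-.066*np.cos(th),.175+.066*np.sin(th)]))[0]-[260,140]+.5)*8).round(0))
"
```

```text
0.4 [366. 121.]
0.5 [362. 110.]
0.6 [356. 101.]
0.7 [350.  93.]
0.8 [342.  87.]
```

Emit:
carry_out:
  commands:
    - [0, 0, 0.005, 0, 0, 0]
    - [0, 0, 0.012, 0, 0, 0]
    - [-0.02, 0, 0.015, 0, 0, 0]
    - [-0.06, 0, 0.015, 0, 0, 0]
    - [-0.1, 0, 0.015, 0, 0, 0]
    - [-0.14, 0, 0.0, 0, 0, 0]
    - [-0.18, 0, 0.0, 0, 0, 0]
    - [-0.2, 0, 0, 0, 0, 0]
    - [-0.2, 0, 0, 0, 0, 0]

```text
clock: 18.85
tool_pos: [0.6621, -0.1735, 0.141]
eef_rot: [0.622, 0.783, -0.001, 0.001]
contact_force: [0.1, -0.3, -0.6]
opening: 0.15
```

```bash
python3 -c "
from d import *
st();sttip()
q=r.snapshot('side');p=r.snapshot('top')
save(q,'k4s',(240,130,440,280),4)
print(d([.4852,-.3021,.06],14.42))
"
```

```text
t 18.85 pos [ 0.6621 -0.1735  0.141 ] yaw 103.12 z [ 0.0007 -0.0021 -1.    ] F [ 0.1 -0.3 -0.6] M [-0.    0.09  0.03] open 0.150 q [0.19 0.83 0.   1.43 0.   0.88 0.42]
jig [-0.2678 -0.0659  0.141 ]
tip jig [-0.1477 -0.0667  0.1987]
[-0.0904 -0.2037  0.0806 -0.09   -0.16   89.06  ]
```

View pics/k4s.png

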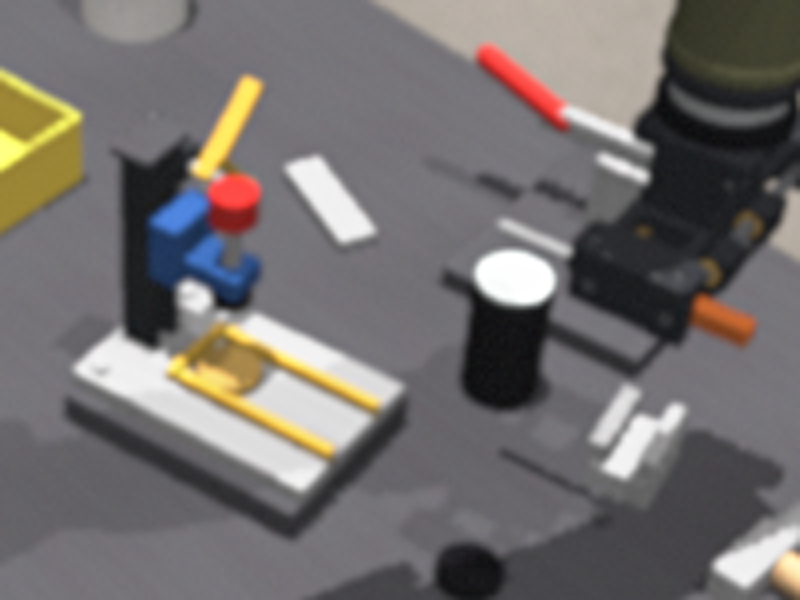

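Emit:
carry_out:
  commands:
    - [-0.0904, -0.2037, 0.02, 0, -0.1, 89]
    - [-0.0904, -0.2037, 0.02, 0, -0.1, 89]
    - [-0.0904, -0.2037, 0.02, 0, -0.1, 89]
    - [-0.0904, -0.2037, 0.02, 0, -0.1, 89]
    - [-0.0904, -0.2037, 0.03, 0, -0.1, 89]
    - [-0.0904, -0.2037, 0.04, 0, -0.1, 89]
    - [-0.0904, -0.2037, 0.05, 0, -0.1, 89]
    - [-0.0904, -0.2037, 0.06, 0, -0.1, 89]
    - [-0.0904, -0.2037, 0.08, 0, -0.1, 89]
    - [-0.0904, -0.2037, 0.08, 0, -0.1, 89]
    - [-0.0904, -0.2037, 0.08, 0, -0.1, 89]
    - [-0.0904, -0.2037, 0.08, 0, -0.1, 89]

```text
clock: 20.15
tool_pos: [0.4867, -0.3002, 0.061]
eef_rot: [0.992, 0.128, 0.0, -0.001]
contact_force: [0.3, -0.1, -1.2]
opening: 0.145
```

Emit:
carry_out:
  commands:
    - [0, 0, 0, 0, 0, 0]
    - [0, 0, 0, 0, 0, 0]

```text
clock: 20.35
tool_pos: [0.4864, -0.3022, 0.0616]
eef_rot: [0.992, 0.127, 0.001, -0.0]
contact_force: [-0.5, 0.8, -0.8]
opening: 0.148
```

```bash
python3 -c "
from d import *
st();print(d([.4852,-.3021,.025],14.42))
"
```

```text
t 20.35 pos [ 0.4864 -0.3022  0.0616] yaw 14.62 z [ 0.0012  0.0007 -1.    ] F [-0.5  0.8 -0.8] M [ 0.    0.11 -0.01] open 0.148 q [ 0.29  0.85  0.32  1.85 -0.5   0.52 -0.36]
jig [-0.3519  0.1349  0.0616]
[-0.0012 -0.0003  0.0366 -0.02   -0.08    0.2   ]
```

Emit:
carry_out:
  commands:
    - [-0.0006, 0, 0.02, 0, 0, 0.2]
    - [-0.001, 0, 0.037, 0, 0, 0.2]
    - [-0.001, 0, 0.045, 0, 0, 0.2]
    - [-0.001, 0, 0.045, 0, 0, 0.2]
    - [-0.001, 0, 0.045, 0, 0, 0.2]

```text
clock: 20.85
tool_pos: [0.4853, -0.3037, 0.0169]
eef_rot: [0.992, 0.124, 0.001, 0.0]
contact_force: [0.2, 0.3, -1.0]
opening: 0.15
```

```bash
python3 -c "
from d import *
st();print(d([.4852,-.3021,-.0081],14.42))
q=r.snapshot('side');save(q,'m1',(345,260,435,350),6)
"
```

```text
t 20.85 pos [ 0.4853 -0.3037  0.0169] yaw 14.29 z [ 0.0013 -0.0003 -1.    ] F [ 0.2  0.3 -1. ] M [-0.07  0.12  0.02] open 0.150 q [ 0.32  0.92  0.27  1.87 -0.53  0.43 -0.34]
jig [-0.3531  0.1364  0.0169]
[ 0.0002 -0.0016  0.025   0.03   -0.07   -0.13  ]
```

View pics/m1.png

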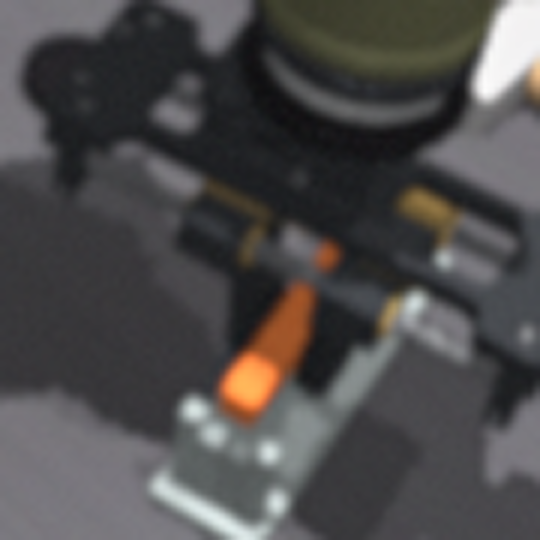

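Emit:
carry_out:
  commands:
    - [0, -0.0015, 0.006, 0, 0, 0]
    - [0, -0.0015, 0.012, 0, 0, 0]
    - [0, -0.0015, 0.018, 0, 0, 0]
    - [0, -0.0015, 0.022, 0, 0, 0]
    - [0, -0.0015, 0.0245, 0, 0, 0]
    - [0, -0.0015, 0.0245, 0, 0, 0]
    - [0, -0.0015, 0.0245, 0, 0, 0]

```text
clock: 21.6
tool_pos: [0.4848, -0.3021, -0.0081]
eef_rot: [0.992, 0.124, 0.0, 0.0]
contact_force: [0.8, -1.1, -0.0]
opening: 0.147
```

```bash
python3 -c "
from d import *
st();print(d([.4852,-.3021,-.0081],14.42))
q=r.snapshot('side');save(q,'m2',(345,260,435,350),6)
"
```

```text
t 21.60 pos [ 0.4848 -0.3021 -0.0081] yaw 14.28 z [ 0.0009 -0.0001 -1.    ] F [ 0.8 -1.1 -0. ] M [-0.02  0.18  0.  ] open 0.147 q [ 0.34  0.95  0.24  1.87 -0.55  0.38 -0.33]
jig [-0.3514  0.1365 -0.0081]
[ 0.0004  0.0001  0.      0.02   -0.05   -0.14  ]
```

View pics/m2.png

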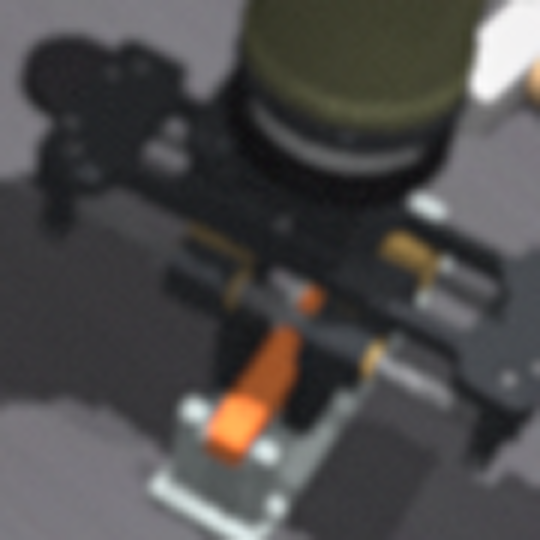

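Identical to the picture at the first grasp. Releasing and rising.

Emit:
carry_out:
  commands:
    - [0, 0, 0, 0, 0, 0]
    - [0, 0, 0, 0, 0, 0]
    - [0, 0, 0, 0, 0, 0]
    - [0, 0, 0, 0, 0, 0]
    - [0, 0, -0.02, 0, 0, 0]
    - [0, 0, -0.05, 0, 0, 0]
    - [0, 0, -0.09, 0, 0, 0]
    - [0, 0, -0.13, 0, 0, 0]
    - [0, 0, -0.17, 0, 0, 0]
    - [0, 0, -0.21, 0, 0, 0]
    - [0, 0, -0.25, 0, 0, 0]
    - [0, 0, -0.25, 0, 0, 0]
  fingers: 130

```text
clock: 22.85
tool_pos: [0.4871, -0.3046, 0.2474]
eef_rot: [0.992, 0.124, 0.005, 0.004]
contact_force: [-0.1, -0.4, -0.2]
opening: 0.492
```

```bash
python3 -c "
from d import *
st()
q=r.snapshot('side');save(q,'m3',(345,260,435,350),6)
def pr(tip,pitch):
    # shut fingertip at jig point tip
    Rt=tool(103.5,-pitch); return d(jw(tip)+Rt.apply([0,0,OZ]),103.5,-pitch)
for P in (0,15):print(pr([-.04,0,.27],P))
"
```

```text
t 22.85 pos [ 0.4871 -0.3046  0.2474] yaw 14.26 z [ 0.01   -0.0058 -0.9999] F [-0.1 -0.4 -0.2] M [-0.03  0.18  0.01] open 0.492 q [ 0.18  0.6   0.51  1.7  -0.36  0.92 -0.49]
jig [-0.3544  0.1349  0.2474]
[  0.14    -0.3108   0.013    0.42    -0.04   -89.21  ]
[  0.1398  -0.3007   0.0117 -11.26   -11.88   -88.71  ]
```

View pics/m3.png

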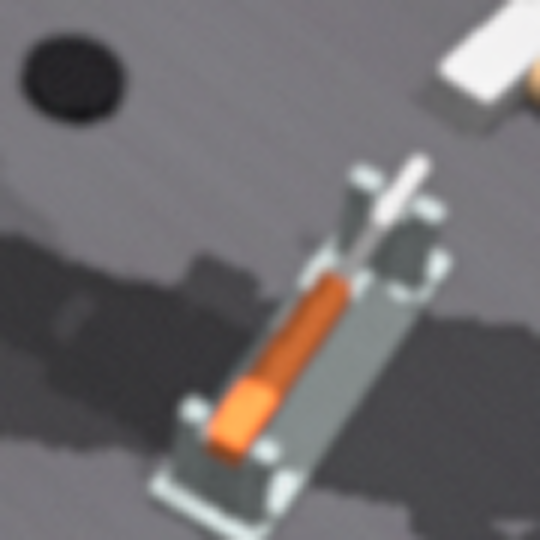

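```bash
cat >> d.py <<'E'
def pr(tip,pitch=-15):
    Rt=tool(103.5,-pitch); return d(jw(tip)+Rt.apply([0,0,OZ]),103.5,-pitch)
def stp():
    s=r.get_state();Rt=R.from_quat(s['eef_rot']);t=np.array(s['tool_pos'])-Rt.apply([0,0,OZ])
    print('ftip jig',R.from_euler('z',-J[2]).apply(t-[J[0],J[1],0]),'ztool jig',R.from_euler('z',-J[2]).apply(Rt.apply([0,0,1])))
E
python3 -c "
from d import *
print(pr([-.08,0,.27]),pr([-.005,0,.25]))"
```

```text
[  0.1396  -0.2809   0.0118  12.08    11.79   -88.6   ] [  0.1405  -0.356    0.0315  12.08    11.79   -88.6   ]
```

Emit:
carry_out:
  commands:
    - [0.1396, -0.2809, 0.0, 12.08, 11.79, -88.6]
    - [0.1396, -0.2809, 0.0, 12.08, 11.79, -88.6]
    - [0.1396, -0.2809, 0.0, 12.08, 11.79, -88.6]
    - [0.1396, -0.2809, 0.0, 12.08, 11.79, -88.6]
    - [0.1396, -0.2809, 0.0, 12.08, 11.79, -88.6]
    - [0.1396, -0.2809, 0.0, 12.08, 11.79, -88.6]
    - [0.1396, -0.2809, 0.0, 12.08, 11.79, -88.6]
    - [0.1396, -0.2809, 0.0, 12.08, 11.79, -88.6]
    - [0.1396, -0.2809, 0.0, 12.08, 11.79, -88.6]
    - [0.1396, -0.2809, 0.0, 12.08, 11.79, -88.6]
    - [0.1396, -0.2809, 0.0, 12.08, 11.79, -88.6]
    - [0.1396, -0.2809, 0.0, 12.08, 11.79, -88.6]
  fingers: 255

```text
clock: 24.1
tool_pos: [0.5498, 0.0044, 0.2404]
eef_rot: [0.614, 0.778, 0.08, -0.107]
contact_force: [-0.5, 0.3, 0.6]
opening: 0.003
```

Emit:
carry_out:
  commands:
    - [0, 0, 0, 0, 0, 0]
    - [0, 0, 0, 0, 0, 0]

```text
clock: 24.3
tool_pos: [0.5499, 0.005, 0.2416]
eef_rot: [0.614, 0.778, 0.08, -0.106]
contact_force: [-0.3, 0.5, -0.6]
opening: 0.002
```

```bash
python3 -c "
from d import *
st();stp();print(pr([-.005,0,.23]))
q=r.snapshot('side');save(q,'n1',(240,100,400,220),5)"
```

```text
t 24.30 pos [0.5499 0.005  0.2416] yaw 103.36 z [-0.0664  0.2545 -0.9648] F [-0.3  0.5 -0.6] M [-0.23 -0.02 -0.01] open 0.002 q [ 0.12  0.59 -0.08  1.67 -0.25  0.98  0.44]
jig [-0.068   0.0015  0.2416]
ftip jig [-0.0782  0.0013  0.2792] ztool jig [ 0.2629  0.0052 -0.9648]
[ 0.0576  0.0017  0.0667 -0.3    -0.24   -0.13  ]
```

View pics/n1.png

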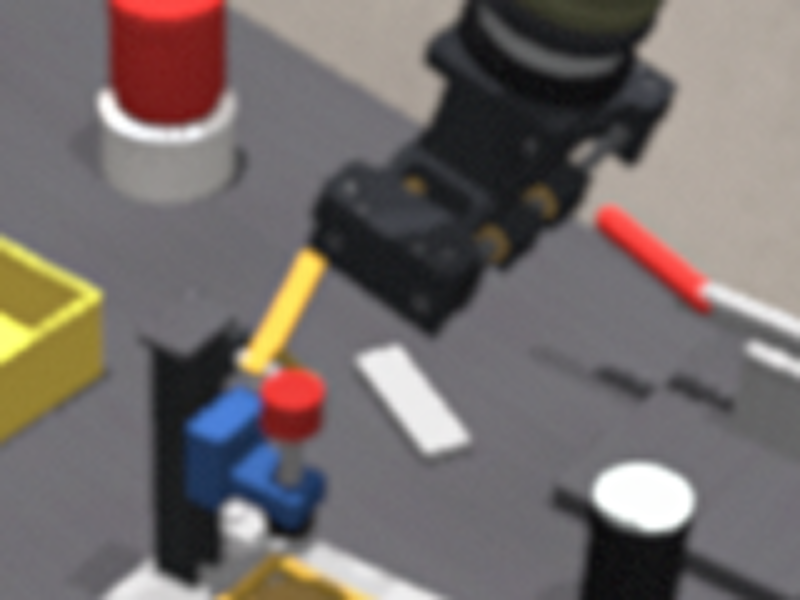

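```bash
python3 -c "
from d import *
q=r.snapshot('side')
s=r.get_state();Rt=R.from_quat(s['eef_rot']);t=np.array(s['tool_pos'])
im=np.array(q['img']);im=cv2.resize(im[100:220,240:400],None,fx=5,fy=5,interpolation=cv2.INTER_CUBIC)
im=np.clip((im/255.)**.5*255,0,255).astype(np.uint8)
for k,c in ((0,(0,0,255)),(-.039,(0,255,0)),(-.058,(255,255,0)),(-.103,(255,0,255))):
    uv=((proj(q,t+Rt.apply([0,0,k]))[0]-[240,100]+.5)*5).astype(int);print(k,uv);cv2.circle(im,(int(uv[0]),int(uv[1])),4,c,-1)
cv2.imwrite('pics/n2.png',im)
p=r.snapshot('top');save(p,'n2t',(230,110,330,200),6)
"
```

```text
0 [412 368]
-0.039 [436 311]
-0.058 [448 281]
-0.103 [477 209]
```

View pics/n2.png

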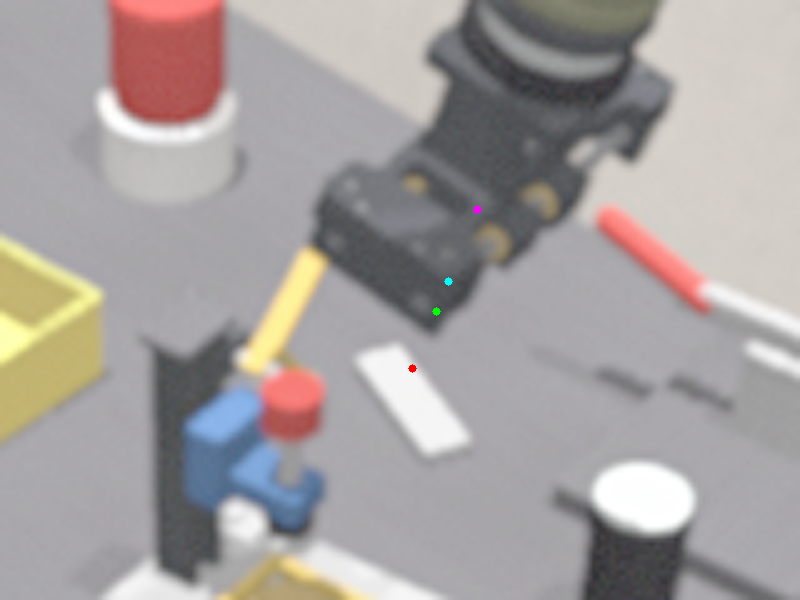

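View pics/n2t.png

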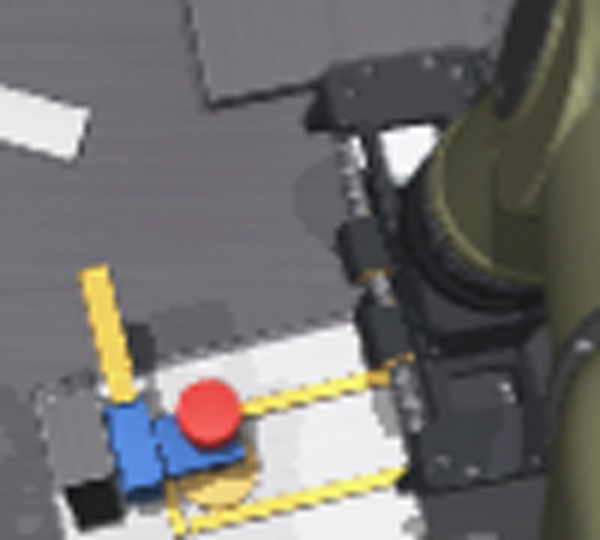

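```bash
python3 -c "
from d import *
p=r.snapshot('top')
s=r.get_state();Rt=R.from_quat(s['eef_rot']);t=np.array(s['tool_pos'])
im=np.array(p['img']);im=cv2.resize(im[110:200,230:330],None,fx=6,fy=6,interpolation=cv2.INTER_CUBIC)
im=np.clip((im/255.)**.5*255,0,255).astype(np.uint8)
for v,c in (((0,0,0),(0,0,255)),((0,0,-.039),(0,255,0)),((0,.094,-.103),(255,0,255)),((0,-.094,-.103),(255,0,255)),((.0375,0,-.103),(255,255,0))):
    uv=((proj(p,t+Rt.apply(v))[0]-[230,110]+.5)*6).astype(int);print(v,uv);cv2.circle(im,(int(uv[0]),int(uv[1])),4,c,-1)
cv2.imwrite('pics/n3.png',im)
"
```

```text
(0, 0, 0) [351 358]
(0, 0, -0.039) [375 334]
(0, 0.094, -0.103) [365  88]
(0, -0.094, -0.103) [472 500]
(0.0375, 0, -0.103) [337 305]
```

View pics/n3.png

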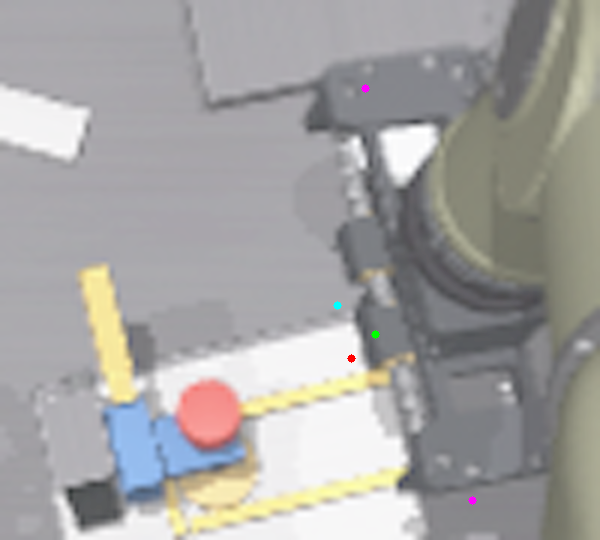

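Emit:
carry_out:
  commands:
    - [0.015, 0, 0.015, 0, 0, 0]
    - [0.03, 0, 0.03, 0, 0, 0]
    - [0.045, 0.001, 0.045, 0, 0, 0]
    - [0.0576, 0.0017, 0.0667, -0.3, -0.2, -0.1]
    - [0.0576, 0.0017, 0.0667, -0.3, -0.2, -0.1]
    - [0.0576, 0.0017, 0.0667, -0.3, -0.2, -0.1]
    - [0.0576, 0.0017, 0.0667, -0.3, -0.2, -0.1]

```text
clock: 25.2
tool_pos: [0.536, 0.0746, 0.1935]
eef_rot: [0.614, 0.778, 0.082, -0.101]
contact_force: [0.0, 0.3, -0.4]
opening: 0.004
```

```bash
python3 -c "
from d import *
st();stp();print(pr([-.005,0,.20]),pr([-.005,0,.136]))
q=r.snapshot('side');save(q,'n4',(240,120,360,210),6)
p=r.snapshot('top');save(p,'n4t',(220,110,320,200),6)"
```

```text
t 25.20 pos [0.536  0.0746 0.1935] yaw 103.45 z [-0.0573  0.2515 -0.9662] F [ 0.   0.3 -0.4] M [-0.28  0.01  0.03] open 0.004 q [ 0.01  0.62 -0.1   1.8  -0.29  0.79  0.37]
jig [ 0.0029 -0.0012  0.1935]
ftip jig [-0.0071 -0.0011  0.2312] ztool jig [ 0.2579 -0.003  -0.9662]
[-0.006  -0.0013  0.0307  0.17    0.06   -0.05  ] [-0.0225 -0.0014  0.0925  0.17    0.06   -0.05  ]
```

View pics/n4.png

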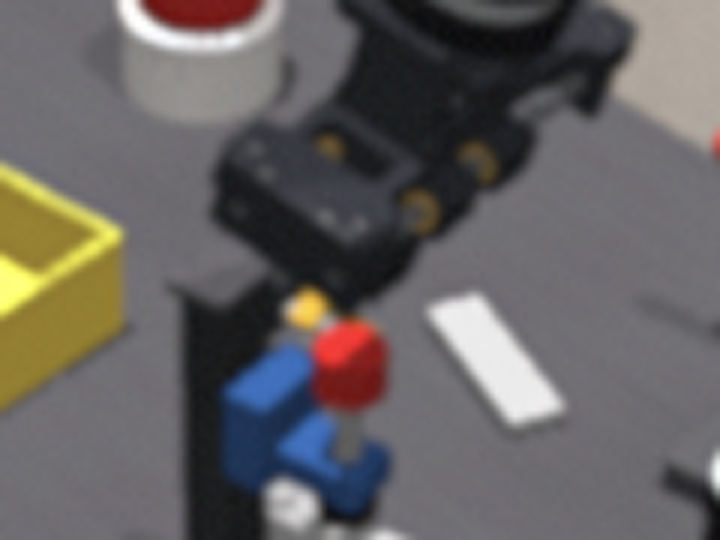

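View pics/n4t.png

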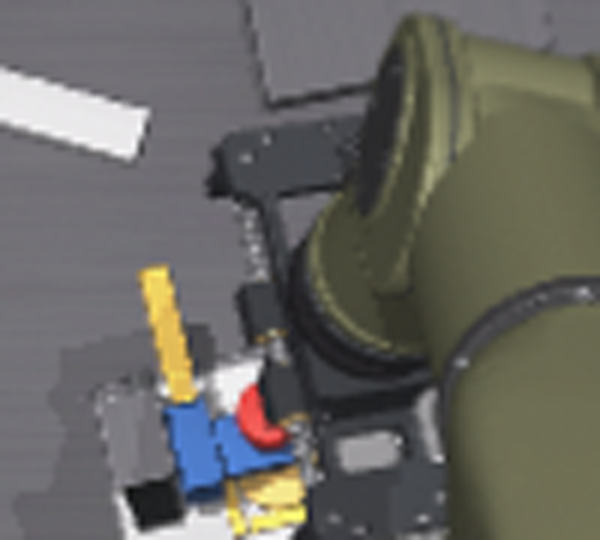

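Emit:
carry_out:
  commands:
    - [-0.002, -0.001, 0.015, 0, 0, 0]
    - [-0.0045, -0.001, 0.025, 0, 0, 0]
    - [-0.0057, -0.001, 0.03, 0, 0, 0]
    - [-0.007, -0.001, 0.035, 0, 0, 0]
    - [-0.0085, -0.001, 0.04, 0, 0, 0]
    - [-0.0098, -0.001, 0.045, 0, 0, 0]
    - [-0.0111, -0.001, 0.05, 0, 0, 0]
    - [-0.0125, -0.001, 0.055, 0, 0, 0]
    - [-0.0125, -0.001, 0.055, 0, 0, 0]

```text
clock: 26.2
tool_pos: [0.5335, 0.0779, 0.1357]
eef_rot: [0.614, 0.779, 0.081, -0.102]
contact_force: [0.3, 0.2, -0.4]
opening: 0.006
```

```bash
python3 -c "
from d import *
st();stp();print(pr([-.005,0,.136]))
q=r.snapshot('side');save(q,'n5',(240,130,360,220),6)
p=r.snapshot('top');save(p,'n5t',(220,110,320,200),6)"
```

```text
t 26.20 pos [0.5335 0.0779 0.1357] yaw 103.52 z [-0.0596  0.2521 -0.9658] F [ 0.3  0.2 -0.4] M [-0.26 -0.01 -0.07] open 0.006 q [ 0.02  0.7  -0.12  1.85 -0.3   0.65  0.4 ]
jig [0.0067 0.0004 0.1357]
ftip jig [-0.0034  0.0005  0.1734] ztool jig [ 0.2591 -0.0009 -0.9658]
[-0.0113  0.0004  0.0357  0.05   -0.02    0.02  ]
```

View pics/n5.png

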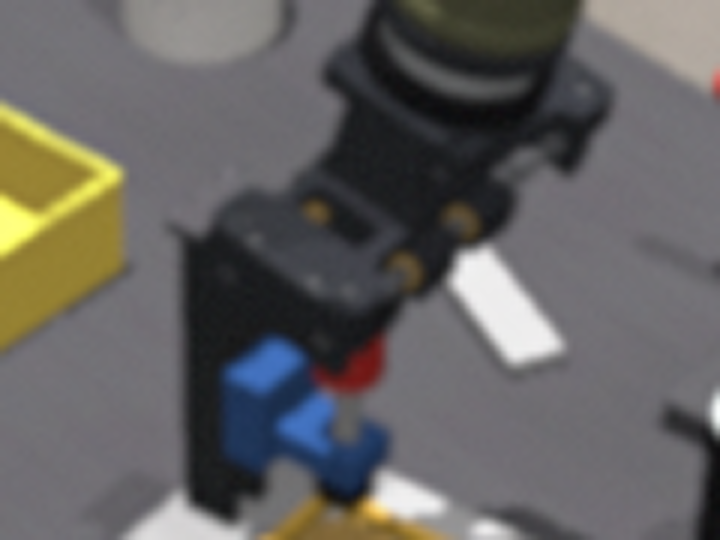

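View pics/n5t.png

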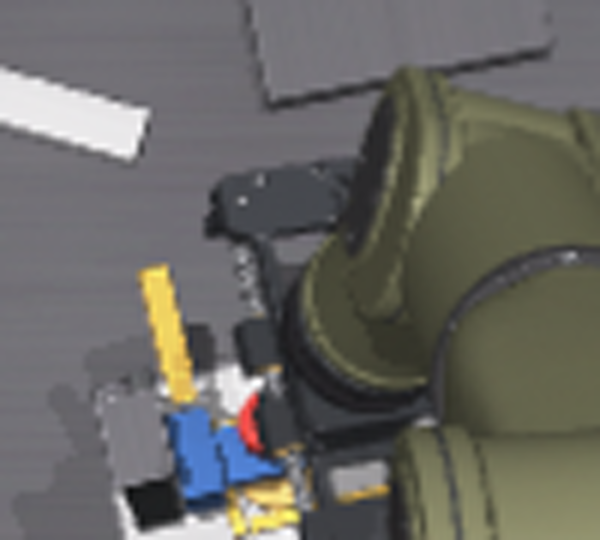

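Emit:
carry_out:
  commands:
    - [-0.0035, 0, 0.005, 0, 0, 0]
    - [-0.005, 0, 0.01, 0, 0, 0]
    - [-0.0062, 0, 0.015, 0, 0, 0]
    - [-0.0075, 0, 0.02, 0, 0, 0]
    - [-0.0088, 0, 0.025, 0, 0, 0]
    - [-0.01, 0, 0.03, 0, 0, 0]
    - [-0.0105, 0, 0.033, 0, 0, 0]
    - [-0.0105, 0, 0.033, 0, 0, 0]

```text
clock: 27.1
tool_pos: [0.5338, 0.0756, 0.1011]
eef_rot: [0.614, 0.779, 0.081, -0.102]
contact_force: [0.0, 1.1, 0.8]
opening: 0.006
```

```bash
python3 -c "
from d import *
st();stp();print(pr([-.005,0,.136]))
q=r.snapshot('side');save(q,'n6',(240,130,360,220),6)
"
```

```text
t 27.10 pos [0.5338 0.0756 0.1011] yaw 103.50 z [-0.0598  0.2511 -0.9661] F [0.  1.1 0.8] M [-0.16  0.    0.01] open 0.006 q [ 0.03  0.76 -0.13  1.87 -0.31  0.58  0.42]
jig [0.0044 0.0007 0.1011]
ftip jig [-0.0057  0.0007  0.1388] ztool jig [ 0.2582 -0.0005 -0.9661]
[-0.      0.0007  0.0028  0.03    0.04   -0.    ]
```

View pics/n6.png

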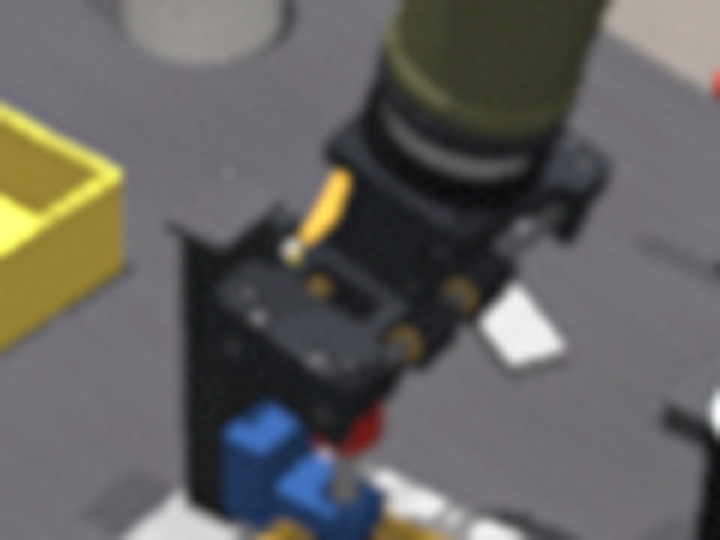

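Emit:
carry_out:
  commands:
    - [-0.0003, 0, 0.001, 0, 0, 0]
    - [-0.0005, 0, 0.002, 0, 0, 0]
    - [-0.0008, 0, 0.003, 0, 0, 0]
    - [-0.0008, 0, 0.003, 0, 0, 0]

```text
clock: 27.55
tool_pos: [0.5337, 0.0751, 0.0992]
eef_rot: [0.614, 0.778, 0.081, -0.102]
contact_force: [-2.0, -1.8, 8.8]
opening: 0.002
```

```bash
python3 -c "
from d import *
st();stp()
"
```

```text
t 27.55 pos [0.5337 0.0751 0.0992] yaw 103.47 z [-0.0593  0.2511 -0.9661] F [-2.  -1.8  8.8] M [-0.45  0.49  0.15] open 0.002 q [ 0.03  0.76 -0.13  1.88 -0.31  0.57  0.43]
jig [0.0039 0.0009 0.0992]
ftip jig [-0.0062  0.001   0.1369] ztool jig [ 0.258  -0.0009 -0.9661]
```

Emit:
carry_out:
  commands:
    - [-0.0003, 0, 0.001, 0, 0, 0]
    - [-0.0003, 0, 0.001, 0, 0, 0]
    - [-0.0003, 0, 0.001, 0, 0, 0]

```text
clock: 27.85
tool_pos: [0.5337, 0.0751, 0.099]
eef_rot: [0.614, 0.778, 0.081, -0.102]
contact_force: [-3.0, -4.2, 15.2]
opening: 0.005
```

```bash
python3 -c "
from d import *
st();stp()
"
```

```text
t 27.85 pos [0.5337 0.0751 0.099 ] yaw 103.48 z [-0.059   0.2513 -0.9661] F [-3.  -4.2 15.2] M [-0.33  0.87  0.17] open 0.005 q [ 0.03  0.76 -0.13  1.88 -0.31  0.57  0.43]
jig [0.0039 0.0009 0.099 ]
ftip jig [-0.0062  0.0009  0.1367] ztool jig [ 0.2582 -0.0014 -0.9661]
```

Emit:
carry_out:
  commands:
    - [0, 0, -0.01, 0, 0, 0]
    - [0, 0, -0.03, 0, 0, 0]
    - [-0.005, 0, -0.06, 0, 0, 0]
    - [-0.015, 0, -0.1, 0, 0, 0]
    - [-0.025, 0, -0.14, 0, 0, 0]
    - [-0.06, 0, -0.17, 0, 0, 0]
    - [-0.1, 0, -0.19, 0, 0, 0]
    - [-0.14, 0, -0.2, 0, 0, 0]
    - [-0.18, 0, -0.2, 0, 0, 0]
    - [-0.2, 0, -0.2, 0, 0, 0]
    - [-0.2, 0, -0.2, 0, 0, 0]

```text
clock: 28.95
tool_pos: [0.5901, -0.1663, 0.2374]
eef_rot: [0.616, 0.777, 0.08, -0.102]
contact_force: [-0.1, 0.9, -0.3]
opening: 0.008
```

```bash
python3 -c "
from d import *
st()
q=r.snapshot('side');save(q,'e1');save(q,'e1c',(250,140,350,240),6)
p=r.snapshot('top');save(p,'e1t');save(p,'e1tc',(230,135,310,215),7)
for pic in (q,p):
  for l in ('blank_mid','head_knob','pawl_tail','rod_grip'): print(l,[(np.round(x['xyz'],4),round(x['p'],2)) for x in r.spot_point(pic,l)[:4]])
for h in (0,.056,.06): print(h,((proj(q,jw([0,0,.196-h]))[0]-[250,140]+.5)*6).round(0),((proj(p,jw([0,0,.196-h]))[0]-[230,135]+.5)*7).round(0))
"
```

```text
t 28.95 pos [ 0.5901 -0.1663  0.2374] yaw 103.15 z [-0.0602  0.2501 -0.9663] F [-0.1  0.9 -0.3] M [-0.25 -0.01  0.01] open 0.008 q [ 0.35  0.71 -0.05  1.41 -0.21  1.17  0.64]
jig [-0.244   0.0024  0.2374]
blank_mid [(array([ 0.5592, -0.1317,  0.0074]), 0.77), (array([0.5392, 0.0732, 0.0367]), 0.58), (array([ 0.7148, -0.3579, -0.0036]), 0.16)]
head_knob [(array([0.5396, 0.0702, 0.1328]), 0.91), (array([ 0.2185, -0.3137,  0.1952]), 0.63), (array([ 0.7158, -0.3576, -0.0023]), 0.34)]
pawl_tail [(array([ 0.2897, -0.2763,  0.1771]), 0.87), (array([0.5886, 0.1238, 0.2048]), 0.45), (array([0.2878, 0.5006, 0.1731]), 0.42)]
rod_grip [(array([ 0.4798, -0.3019,  0.0534]), 0.74)]
blank_mid [(array([0.5385, 0.076 , 0.1317]), 0.64), (array([0.5375, 0.0678, 0.0417]), 0.61), (array([ 0.5608, -0.1306,  0.0031]), 0.49), (array([0.5232, 0.1374, 0.2022]), 0.34)]
head_knob [(array([0.5385, 0.0773, 0.1317]), 0.63), (array([0.2411, 0.4342, 0.1966]), 0.61), (array([ 0.2234, -0.313 ,  0.1959]), 0.58)]
pawl_tail [(array([0.2953, 0.5013, 0.1773]), 0.54), (array([0.5879, 0.1205, 0.2051]), 0.52), (array([ 0.7031, -0.0204,  0.0014]), 0.47)]
rod_grip [(array([0.5337, 0.0699, 0.0441]), 0.44)]
0 [291. 229.] [245. 305.]
0.056 [288. 334.] [248. 332.]
0.06 [288. 341.] [248. 333.]
```

View pics/e1c.png

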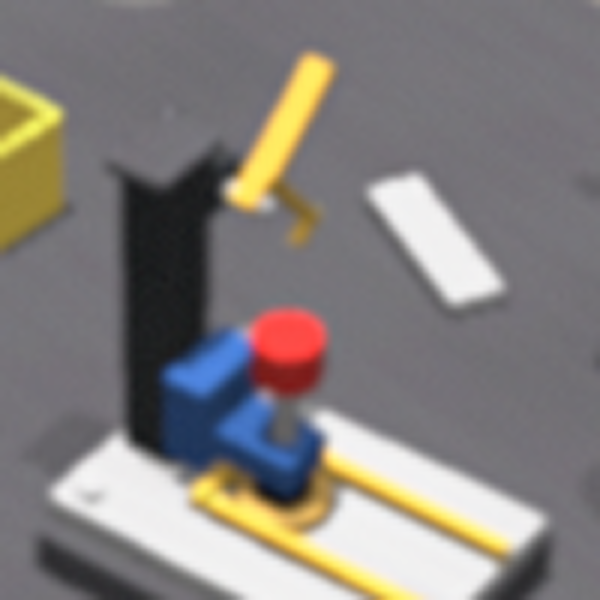

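View pics/e1t.png

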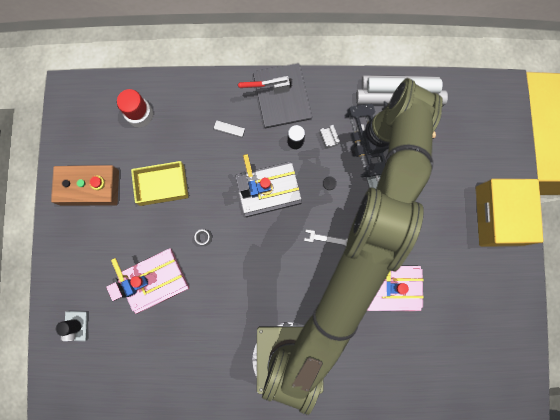

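View pics/e1.png

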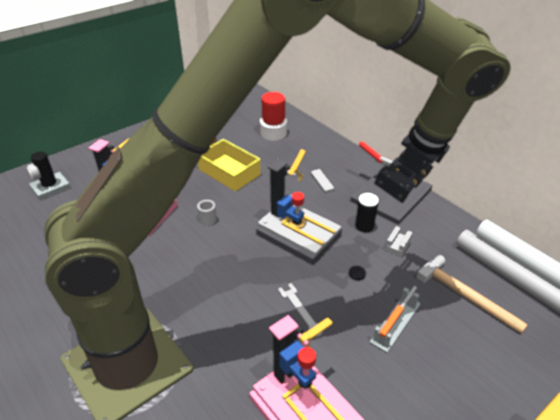

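```bash
python3 -c "
from d import *
print(r.finish_job());st()"
```

```text
the job is handed in; nothing more can be done
None
the job is handed in; nothing more can be done
```

The job is handed in at about 29 s on the robot's clock, within the 67 s limit. The interface gave no verdict, so the results below are from my own last pictures and readings.

I took the rod from its cradle, pushed the brass blank along the channel into the pocket with the rod's tip, and lifted the pawl's tail with the shaft. I then laid the rod back in its cradle and pressed the knob down with the shut, tilted fingers at about 50 mm/s.

**Last checks**
- **Blank:** in the top view it matches the pocket's centre. In the side view the near rail cuts it off, as it should when sunk.
- **Head:** the knob shows about 60 mm lower, within roughly 1 mm. The force rose to 15 N when the foot met the blank.
- **Pawl:** it stands clear at about 0.7 rad, judged from the picture. Only the rod was brought to it, but I had no direct contact reading for the gripper.
- **Rod:** it lies in the cradle in the same place as at the start, released at the pose where I gripped it.
- **Bystanders and arm:** what shows of the bystanders is where it was by eye; I did not measure it. The arm is clear of everything.

**What disagreed**
- **Reported tool position:** the real fingertips were about 39 mm above the reported position along the tool, so the first grasp closed on nothing. I found the offset by touching the handle's top with about 23 N and corrected for it in all later moves.
- **Network readings:** at the end, the trained network placed the rod handle about 5 mm off along the rod, and the knob about 4 mm lower than expected. I went by the pictures and the forces there.

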